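Pack a washing-machine rebuild tray with interlocked rails, capacitors and timers

ROBOT

A 6-joint arm with a two-finger parallel gripper is mounted at the origin on the work surface. World frame = base frame: x ahead of the robot, y to its left, z up, the work surface at z = 0. Lengths are in m, angles in rad, forces in N, time in s.
With the tool pointing down it reaches from about 0.3 to 1 m from the base axis. Payload 5.1 kg.
Tool frame: the origin (TCP) lies midway between the tips of the shut fingers; the grasp point (between the pads) lies arm.grip_point_offset behind it (arm.grip_point_offset is the distance from the TCP to the grasp point, in m); z points along the fingers, y is the line along which they close (so a half turn about z gives the same grasp; the last joint's range is limited). The gripper opens to 95 mm and grips with 3 to 60 N. Pads are 20 mm wide; open, the fingers measure 119 mm over their backs; the gripper's body (75 mm by 180 mm) begins 59 mm behind the grasp point.
Start: joints at [-1.324, 0.124, 1.65, -0, 1.367, -0.083], TCP at [0.21, -0.615, 0.215] pointing down, gripper open.
Joint ranges: [-2.61, 2.61], [-1.02, 2.33], [0.03, 2.71], [-1.35, 4.49], [0.32, 2.68], [-2.91, 2.91]. Speed limits (rad/s): [2.57, 2.57, 3.14, 3.14, 3.14, 3.14].

INTERFACE

Orientations are given as a unit quaternion [x, y, z, w].
In Python, from bench import readout, cams, workorder, arm gives the robot as it stands.
- The arm moves only by the tool carry_out, never from a script. Its argument "steps" is a list of rows, each a list of 3 entries, a list of its own where there are three numbers: the closure, from 0 (fully open) to 1 (shut), then the shift along the tool's x, y, z in m, then the turn, a rotation vector about the tool's x, y, z in rad. In form: [[fingers, [dx, dy, dz], [rx, ry, rz]], ...]. A call has 1 to 10 rows; each row shifts and turns the commanded pose from where the row before left it, along the tool's axes as they then stand; what a row does not reach is not made up. A row lasts 1/12 s, in which the tool goes at most 41.7 mm and 7.16 degrees, less where a joint would pass 70% of its speed; a pose out of reach is approached as far as the arm can. A call with a gripper value outside its range is refused whole. The fingers move at their own pace and stop on an object; "newtons" is the grip in N (left out, the last holds). Time passes only in rows, so rows that do not move let the fingers close. It gives the time, the measured TCP pose, the force, the opening and the grip force at its end, in the units of the state.
- readout.state(): the state, without advancing time (a new reading comes with each control period).
- cams.get_image(name): name is "scene" or "side" or "wrist"; returns a dict with "image" (400x640x3 uint8, blue, green, red), "mtx" (3x3 intrinsics, pixels), "dist" ([k1, k2, p1, p2, k3] as OpenCV has them; the pictures are not rectified), "pose" (4x4, takes a point from camera to world coordinates). Camera axes: x right, y down, z forward; pixel columns grow to the right and rows downward; lengths in m; the calibration is good to about 2 mm. A picture is of the moment at which its call begins. There is no depth.
- workorder.close_job(): hands the job in; it is judged then, once.
Trained networks look in a picture, given as the dict that the camera call returned (one of the last four; its "shot" number tells which), for a name from the list of things; names that differ only in an ending like _2 or _b are one class to them, and where a whole thing is asked for, a point or a joint stands for the part that bears it (a point fixed in the world has none). Each returns a list of dicts, best first, with "conf" (0 to 1); they miss things now and then, are a little off and sometimes report something else, mostly with a low value. They report only what shows in the picture. A call takes as long as a camera call. They do not tell look-alikes from the thing itself.
- cams.silhouettes(name, picture): "mask" (400x640 bool, what is visible of it) and "box" ([left, top, right, bottom] in pixels, round what is visible of it).
The state is a dict: "t": time; "joint_positions": joint angles; "qvel": joint speeds; "effort": joint torques, N m; "position": TCP position; "ee_rot": TCP orientation; "contact_force": force on the tool from outside, world axes, zero at the start; "moment": the same for the moment, N m; "opening": finger opening in m; "finger_force": force on a finger pad.
Only numpy, scipy, OpenCV 4.12 (cv2) and the standard library are available. Lean on these libraries where they do the work, as an engineer would, in place of code of your own. Each camera call takes 0.05 s, during which the arm holds its last target. There are 200 camera calls.

TASK

Pack the blue tray for a washing-machine rebuild. Lay the three galvanised rails that are open side up flat on the tray floor, side by side across the tray and set every rail that is open side down over two neighbours so that its flanges hang in both their troughs and it sits fully down; do not turn any rail over. In the strip that is left stand every capacitor and timer upright on the tray floor, and leave the control panel, multimeter and wrench where they are.

Things in the scene. Friction and masses are not known exactly. Their poses are not given: they have to be found in the camera images.
- tray: Shallow blue sheet-steel parts tray, fixed to the bench. Outside 196 mm (its x) by 270 mm (its y), 45 mm high; walls and floor 5 mm thick, so inside 186 x 260 mm and 40 mm deep. A rolled rim adds 4 mm outside. Origin: centre of the underside, z up.
- tray_floor (a point): Centre of the tray's inner floor, 5 mm above the bench; axes as the tray's (x across its 186 mm, y along its 260 mm).
- railU1: Brace rail, a channel of 3 mm bright galvanised sheet, 120 long (its x), 50 wide (y), 35 high (z), 44 mm clear between the flanges, lying open side up (web underneath). About 0.3 kg. Origin: centre of the web's underside, z up. To take a rail over both, two must lie with centre lines 50 to 88 mm apart (77 leaves 27 mm between them for a finger).
- railU2: Brace rail, a channel of 3 mm bright galvanised sheet, 120 long (its x), 50 wide (y), 35 high (z), 44 mm clear between the flanges, lying open side up (web underneath). About 0.3 kg. Origin: centre of the web's underside, z up. To take a rail over both, two must lie with centre lines 50 to 88 mm apart (77 leaves 27 mm between them for a finger).
- railU3: Brace rail, a channel of 3 mm bright galvanised sheet, 120 long (its x), 50 wide (y), 35 high (z), 44 mm clear between the flanges, lying open side up (web underneath). About 0.3 kg. Origin: centre of the web's underside, z up. To take a rail over both, two must lie with centre lines 50 to 88 mm apart (77 leaves 27 mm between them for a finger).
- railD1: Brace rail, a channel of 3 mm bright galvanised sheet, 120 long (its x), 50 wide (y), 35 high (z), 44 mm clear between the flanges, lying open side down (web on top). About 0.3 kg. Origin: centre of its underside (plane of the flange edges), z up. Fully down over two open-up rails, their near flanges lie between its flanges and its origin is 3 mm above theirs. One or both of railD1, railD2 are there.
- railD2: Brace rail, a channel of 3 mm bright galvanised sheet, 120 long (its x), 50 wide (y), 35 high (z), 44 mm clear between the flanges, lying open side down (web on top). About 0.3 kg. Origin: centre of its underside (plane of the flange edges), z up. Fully down over two open-up rails, their near flanges lie between its flanges and its origin is 3 mm above theirs. One or both of railD1, railD2 are there.
- cap1: White motor capacitor with a grey band and black top, standing upright: cylinder 50 mm in diameter, 92 mm high, two brass tags 8 mm high on top. 0.13 to 0.20 kg. Origin: centre of the underside, z up. It may be absent (three or four of the capacitors and timers are there).
- cap2: White motor capacitor with a grey band and black top, standing upright: cylinder 50 mm in diameter, 92 mm high, two brass tags 8 mm high on top. 0.13 to 0.20 kg. Origin: centre of the underside, z up. It may be absent (three or four of the capacitors and timers are there).
- timer1: Cream programme timer, standing upright with its black terminal strips on top: block 46 mm (its x) by 66 mm (its y), 86 mm high, brass tags 8 mm high on top. 0.24 to 0.38 kg. Origin: centre of the underside, z up. With the 66 mm sides along the tray, four parts need 232 of its 260 mm. It may be absent.
- timer2: Cream programme timer, standing upright with its black terminal strips on top: block 46 mm (its x) by 66 mm (its y), 86 mm high, brass tags 8 mm high on top. 0.24 to 0.38 kg. Origin: centre of the underside, z up. With the 66 mm sides along the tray, four parts need 232 of its 260 mm. It may be absent.
- panel: Bystander: old galvanised control panel with two cream knobs, 400 mm long (its y), 60 mm deep and 100 mm high, 1.8 kg, standing beyond the tray. Origin: centre of the underside.
- meter: Bystander: yellow multimeter 130 x 70 x 32 mm lying on the bench. Origin: centre of the underside.
- wrench: Bystander: steel open-ended wrench lying on the bench at the robot's left. Origin: centre of its underside, length along its x.
There are look-alikes about, which are no part of the job. What is shaped like the railU3 but pink is not meant. What is shaped like the timer1 but orange is not meant.

How it is judged:
By the outcome, as a careful person would: the job done as asked, in the order asked, and still so for the second after the job is handed in, with the robot touching nothing.
Of railD1, railD2 only 1 to 2 are there at a start; the rules pass over those that are not, and their reading is None.
Of cap1, cap2, timer1, timer2 only 3 to 4 are there at a start; the rules pass over those that are not, and their reading is None.
At some moment in a run one of railU1, railU2, railU3, railD1, railD2 may be knocked a few centimetres aside while the robot is not near it.
It also fails if it takes over 210 s, if anything falls off the work surface, if the arm or the gripper's body presses on something with over 40 N, if the wrist force passes 120 N, or if a joint passes its speed limit or range.

## Working session

There is one attempt and no reset: what is moved stays moved. The work goes in short steps, Python scripts to look and compute and a tool call to move; the robot and the scene stay as the last step left them, time stands still between calls to the robot, and variables do not carry over. Pictures are saved under pics/ and viewed, at most 14 in all, crops included, and the job is handed in when it is done.

Besides the shell and the picture viewer there is one more tool, called after "Call:" by a JSON object that holds its "api" and its "payload", one argument or row to a line. carry_out: Moves the arm, as the interface text tells. Its arguments: {"type":"object","properties":{"steps":{"type":"array"},"newtons":{"type":"number"}},"required":["steps"]}

```bash
ls; mkdir -p pics
python3 - <<'E'
from bench import readout,cams,workorder,arm
import cv2,numpy as np
print(arm.grip_point_offset, readout.state())
for n in("scene","side"):
    p=cams.get_image(n); cv2.imwrite(f"pics/{n}0.png",p["image"]); print(n,p["mtx"],p["dist"],p["pose"])
    for k in ["tray","railU1","railD1","cap1","timer1","panel","meter"]:
        for d in cams.silhouettes(k,p): print(k,round(d["conf"],2),d["box"])
E
```

```text
pics
0.0188 {'t': 0.0, 'joint_positions': array([-1.32358316e+00,  1.24470666e-01,  1.65166072e+00, -5.04766071e-06,
        1.36747171e+00, -8.25847782e-02]), 'qvel': array([-0.00158635,  0.00108891, -0.00031346, -0.00139005,  0.00078221,
       -0.00083357]), 'effort': array([ 2.29710444e-03, -4.17607212e+01, -3.59923303e+01,  7.76431407e-02,
        4.91420995e-02, -1.66269920e-04]), 'position': array([ 0.21032925, -0.61436276,  0.21341718]), 'ee_rot': array([ 9.86434362e-01,  1.64153095e-01, -8.51134214e-05, -1.00161320e-03]), 'contact_force': array([-0.16224356, -0.91469709, -0.13993122]), 'moment': array([-0.00520066,  0.03818032, -0.01650734]), 'finger_force': 0.0, 'opening': 0.09488914095057245}
scene [[385.70610229   0.         319.48664267]
 [  0.         385.70610229 203.97417315]
 [  0.           0.           1.        ]] [-0.04371752  0.          0.          0.          0.        ] [[ 0.22012889  0.64808898 -0.72905689  1.56937906]
 [ 0.9752946  -0.13201924  0.17711965 -0.17708116]
 [ 0.01853976 -0.7500344  -0.66113893  1.00060445]
 [ 0.          0.          0.          
[... 1115 characters left out ...]
2]
 [ 0.          0.          0.          1.        ]]
tray 0.64 [269.2, 143.5, 361.3, 215.3]
railU1 0.97 [224.2, 293.0, 280.9, 326.5]
railU1 0.97 [288.0, 266.7, 336.9, 299.1]
railU1 0.93 [246.4, 251.4, 293.0, 283.2]
railU1 0.84 [179.4, 329.1, 241.2, 385.4]
railD1 0.82 [260.8, 223.4, 304.1, 263.1]
railD1 0.75 [306.2, 235.6, 353.6, 271.0]
cap1 0.71 [345.4, 122.0, 361.8, 150.1]
cap1 0.64 [363.0, 110.5, 379.1, 134.2]
cap1 0.53 [216.1, 114.3, 288.8, 202.4]
timer1 0.89 [317.1, 97.4, 332.2, 120.7]
timer1 0.62 [365.3, 127.3, 387.9, 160.3]
timer1 0.61 [312.7, 116.8, 331.2, 142.1]
timer1 0.56 [287.3, 103.4, 304.9, 134.1]
timer1 0.45 [246.6, 252.2, 290.7, 285.8]
panel 0.76 [217.8, 113.6, 289.7, 203.4]
```

Run:
```python
import cv2
a=cv2.imread("pics/scene0.png")[150:300,140:480]; cv2.imwrite("pics/s1.png",cv2.resize(a,None,fx=2.35,fy=2.35,interpolation=3))
a=cv2.imread("pics/side0.png")[90:390,170:400]; cv2.imwrite("pics/d1.png",cv2.resize(a,None,fx=2,fy=2,interpolation=3))
```

```text
(no output)
```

View pics/s1.png

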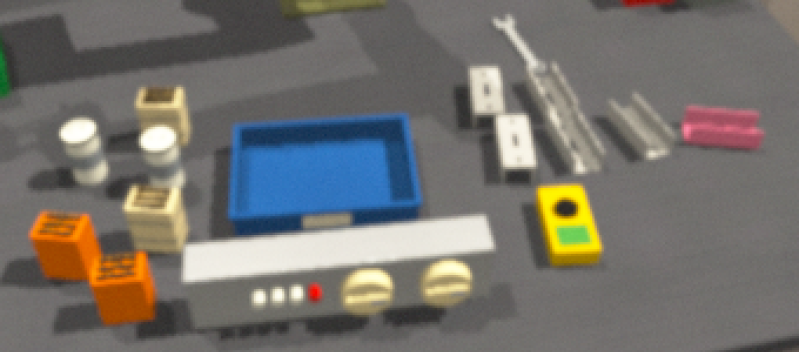

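View pics/d1.png

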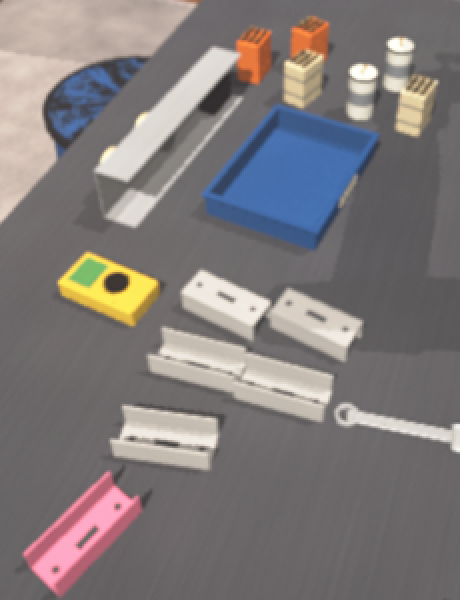

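The scene shows three open-up grey rails, two of them touching. In the side crop they are at (197,357), (283,385) and (165,435), with two open-down rails at (225,300) and (315,320). Two caps at (400,65) and (362,90) and two cream timers at (302,78) and (415,105) are also there. The pink rail (80,535) and the orange blocks (253,55) and (310,38) are look-alikes and not meant.

```bash
cat > h.py <<'E'
from bench import readout,cams,workorder,arm
import cv2,numpy as np
from scipy.optimize import minimize
from scipy.spatial.transform import Rotation as R
def bx(x0,x1,y0,y1,z0,z1): return np.array([[x,y,z] for x in(x0,x1) for y in(y0,y1) for z in(z0,z1)],float)/1000
t=np.linspace(0,2*np.pi,24,endpoint=False)
SH={'U':[bx(-60,60,-25,25,0,3),bx(-60,60,-25,-22,0,35),bx(-60,60,22,25,0,35)],
'D':[bx(-60,60,-25,25,32,35),bx(-60,60,-25,-22,0,35),bx(-60,60,22,25,0,35)],
'cap':[np.array([[.025*np.cos(a),.025*np.sin(a),z] for a in t for z in(0,.092)])],
'timer':[bx(-23,23,-33,33,0,86)],'meter':[bx(-65,65,-35,35,0,32)],
'panel':[bx(-30,30,-200,200,0,100)],
'tray':[bx(-102,102,-139,139,40,45),bx(-98,98,-135,135,0,45)]}
H={'U':.035,'D':.035,'cap':.092,'timer':.086,'meter':.032,'panel':.1,'tray':.045}
def proj(p,W):
    T=np.linalg.inv(p['pose']); 
    return cv2.projectPoints(np.asarray(W,float),cv2.Rodrigues(T[:3,:3])[0],T[:3,3],p['mtx'],p['dist'])[0][:,0]
def back(p,uv,z):
    q=cv2.undistortPoints(np.array([[uv]],float),p['mtx'],p['dist'])[0,0]
    d=p['pose'][:3,:3]@[q[0],q[1],1]; o=p['pose'][:3,3]; return (o+d*(z-o[2])/d[2])[:2]
S=4
def draw(p,k,q,roi,z0=0.):
    m=np.zeros(((roi[3]-roi[1])*S,(roi[2]-roi[0])*S),np.uint8)
    c,s=np.cos(q[2]),np.sin(q[2])
    for b in SH[k]:
        W=np.c_[b[:,0]*c-b[:,1]*s+q[0],b[:,0]*s+b[:,1]*c+q[1],b[:,2]+z0]
        u=(proj(p,W)+.5-roi[:2])*S
        cv2.fillConvexPoly(m,cv2.convexHull(np.round(np.clip(u,-9e3,9e3)).astype(np.int32)),1)
    return m>0
def fit(k,ms,z0=0.,init=None):
    """ms: list of (picture, mask). returns x,y,yaw, IoU"""
    P=[]
    for p,m in ms:
        ys,xs=np.where(m); roi=np.array([max(xs.min()-25,0),max(ys.min()-25,0),min(xs.max()+25,640),min(ys.max()+25,400)])
        mm=cv2.resize(m[roi[1]:roi[3],roi[0]:roi[2]].astype(np.uint8),None,fx=S,fy=S,interpolation=0)>0
        P.append((p,mm,roi))
    def cost(v):
        q=(v[0],v[1],v[2]/5); c=0
        for p,mm,roi in P:
            d=draw(p,k,q,roi,z0); c+=1-(d&mm).sum()/max((d|mm).sum(),1)
        return c/len(P)
    if init is None:
        ys,xs=np.where(ms[0][1]); c0=back(ms[0][0],((xs.min()+xs.max())/2,(ys.min()+ys.max())/2),z0+H[k]/2)
        yw=[0] if k=='cap' else np.arange(8)*np.pi/8
    else: c0,yw=init[:2],[init[2]]
    best=None
    for y in yw:
        v0=np.array([*c0,y*5]); sx=np.array([v0,v0+[.01,0,0],v0+[0,.01,0],v0+[0,0,.5]])
        r=minimize(cost,v0,method='Nelder-Mead',options=dict(initial_simplex=sx,maxiter=70,xatol=2e-4,fatol=5e-4))
        if best is None or r.fun<best.fun: best=r
    yaw=best.x[2]/5
    if k!='panel' : yaw=(yaw+np.pi/2)%np.pi-np.pi/2
    return np.array([best.x[0],best.x[1],yaw,1-best.fun])
NAME={'U':'railU1','D':'railD1','cap':'cap1','timer':'timer1','tray':'tray','meter':'meter','panel':'panel'}
def see(k,p,conf=.4): 
    out=[]
    for d in cams.silhouettes(NAME[k],p):
        if d['conf']<conf: continue
        hsv=cv2.cvtColor(p['image'],cv2.COLOR_BGR2HSV)[d['mask']]
        out.append((d,np.median(hsv,0).astype(int)))
    return out
def tcp():
    s=readout.state(); return s['t'],s['position'].round(4),R.from_quat(s['ee_rot']).as_matrix().round(3)
E
python3 - <<'E'
from h import *
np.set_printoptions(suppress=True,precision=4)
ps=cams.get_image("side"); pc=cams.get_image("scene"); pw=cams.get_image("wrist"); cv2.imwrite("pics/w0.png",pw["image"])
print(pw['pose'],pw['mtx'][0,0],pw['dist'])
for k in ['tray','U','D','cap','timer','panel','meter']:
    A=see(k,ps); B=see(k,pc)
    for d,c in A: r=fit(k,[(ps,d['mask'])]); print(k,'side',d['conf'],np.round(d['box']),c,r)
    for d,c in B: r=fit(k,[(pc,d['mask'])]); print(k,'scene',d['conf'],np.round(d['box']),c,r)
E
```

```text
[[ 0.3226 -0.907  -0.2707  0.2859]
 [-0.9465 -0.3092 -0.092  -0.5888]
 [-0.0003  0.2859 -0.9583  0.3853]
 [ 0.      0.      0.      1.    ]] 323.2111165013 [-0.0269  0.      0.      0.      0.    ]
tray side 0.78 [270. 143. 361. 215.] [108 150 166] [ 0.5605 -0.0864 -0.1053  0.965 ]
tray scene 0.93 [238. 198. 320. 250.] [106 188 164] [ 0.56   -0.0878 -0.1076  0.973 ]
U side 0.85 [224. 294. 277. 324.] [ 16  25 198] [0.5505 0.4403 0.1834 0.9336]
U side 0.83 [286. 267. 338. 302.] [ 17  24 198] [0.4373 0.3231 0.0348 0.9488]
U side 0.74 [180. 331. 240. 387.] [174 104 228] [0.5834 0.5752 1.2292 0.9617]
U side 0.4 [260. 226. 302. 260.] [ 17  18 226] [ 0.5647  0.2192 -0.131   0.8789]
U scene 0.77 [399. 191. 427. 220.] [ 21  30 143] [0.5497 0.4425 0.1945 0.8958]
U scene 0.76 [429. 196. 466. 211.] [174 128 167] [0.584  0.5793 1.3706 0.7797]
U scene 0.67 [364. 179. 383. 201.] [ 20  31 152] [0.4265 0.3234 0.0407 0.8393]
U scene 0.56 [371. 201. 400. 221.] [ 21  30 154] [0.5602 0.3229 0.0947 0.9223]
D side 0.89 [260. 224. 304. 262.] [ 17  16 233] [ 0.5602  0.219  -0.2024  0.9405]
D side 0.61 [310. 
[... 894 characters left out ...]
0.9454]
timer side 0.56 [318.  99. 334. 120.] [ 10 179 192] [ 0.6628 -0.484   0.8853  0.6671]
timer scene 0.97 [193. 227. 219. 259.] [ 21  92 156] [ 0.6285 -0.3369 -0.2296  0.9362]
timer scene 0.76 [200. 186. 221. 214.] [ 21  91 159] [ 0.4033 -0.3245 -0.0294  0.7079]
timer scene 0.73 [153. 241. 181. 271.] [ 14 255 174] [ 0.6576 -0.4597 -0.3412  0.9348]
panel side 0.76 [219. 113. 288. 204.] [ 15  13 194] [ 0.7834 -0.0915 -0.0576  0.9324]
panel scene 0.81 [220. 241. 349. 289.] [ 23  17 197] [ 0.783  -0.0946  3.0757  0.9651]
meter side 0.64 [269. 144. 360. 215.] [108 150 170] [ 0.5378  0.0126 -0.0923  0.2379]
meter scene 0.73 [369. 228. 392. 265.] [ 27 255 227] [ 0.7341  0.2482 -0.1478  0.9177]
```

```bash
cat >> h.py <<'E'
def plan(x,y,z,psi):
    """measured pose -> shift to target in present tool axes, dz, turn about tool z"""
    t,p,M=tcp(); a=np.arctan2(M[1,0],M[0,0]); d=M.T@(np.array([x,y,z])-p)
    r=-((psi-a+np.pi)%(2*np.pi)-np.pi); n=max(np.hypot(d[0],d[1])/.04,.1); 
    tilt=np.degrees(np.arccos(-M[2,2]))
    print(f"t{t:.2f} at {p} psi {a:.3f} tilt {tilt:.2f} | shift {d.round(4)} minrows {n:.1f} | turn {r:.3f} rows {abs(r)/.12:.1f}")
E
python3 -c "
from h import *
plan(.5505,.4403,.14,.19)"
```

```text
t1.65 at [ 0.2105 -0.615   0.2147] psi 0.330 tilt 0.00 | shift [ 0.6636 -0.8882  0.0747] minrows 27.7 | turn 0.140 rows 1.2
```

Call:
{"api": "carry_out", "payload": {
  "steps": [
    [0.2, [0.022, -0.0296, 0], [0, 0, 0]],
    [0.2, [0.022, -0.0296, 0], [0, 0, 0]],
    [0.2, [0.022, -0.0296, 0], [0, 0, 0]],
    [0.2, [0.022, -0.0296, 0], [0, 0, 0]],
    [0.2, [0.022, -0.0296, 0], [0, 0, 0]],
    [0.2, [0.022, -0.0296, 0], [0, 0, 0]],
    [0.2, [0.022, -0.0296, 0], [0, 0, 0]],
    [0.2, [0.022, -0.0296, 0], [0, 0, 0]],
    [0.2, [0.022, -0.0296, 0], [0, 0, 0]],
    [0.2, [0.022, -0.0296, 0], [0, 0, 0]]
  ]
}}

```text
t: 2.48
position: [0.3229, -0.2621, 0.2149]
ee_rot: [0.986, 0.164, 0.0, 0.0]
contact_force: [0.8, 0.0, -0.2]
opening: 0.0759
finger_force: 0.0
```

Call:
{"api": "carry_out", "payload": {
  "steps": [
    [0.2, [0.022, -0.0296, 0], [0, 0, 0]],
    [0.2, [0.022, -0.0296, 0], [0, 0, 0]],
    [0.2, [0.022, -0.0296, 0], [0, 0, 0]],
    [0.2, [0.022, -0.0296, 0], [0, 0, 0]],
    [0.2, [0.022, -0.0296, 0], [0, 0, 0]],
    [0.2, [0.022, -0.0296, 0], [0, 0, 0]],
    [0.2, [0.022, -0.0296, 0], [0, 0, 0]],
    [0.2, [0.022, -0.0296, 0], [0, 0, 0]],
    [0.2, [0.022, -0.0296, 0], [0, 0, 0]],
    [0.2, [0.022, -0.0296, 0], [0, 0, 0]]
  ]
}}

```text
t: 3.32
position: [0.4353, 0.0897, 0.2151]
ee_rot: [0.986, 0.164, 0.001, 0.0]
contact_force: [0.6, -0.2, 0.6]
opening: 0.0759
finger_force: 0.0
```

Call:
{"api": "carry_out", "payload": {
  "steps": [
    [0.2, [0.022, -0.0296, 0], [0, 0, 0]],
    [0.2, [0.022, -0.0296, 0], [0, 0, 0]],
    [0.2, [0.022, -0.0296, 0], [0, 0, 0]],
    [0.2, [0.022, -0.0296, 0], [0, 0, 0]],
    [0.2, [0.022, -0.0296, 0], [0, 0, 0]],
    [0.2, [0.022, -0.0296, 0], [0, 0, 0]],
    [0.2, [0.022, -0.0296, 0], [0, 0, 0]],
    [0.2, [0.022, -0.0296, 0], [0, 0, 0]],
    [0.2, [0.022, -0.0296, 0], [0, 0, 0]],
    [0.2, [0, 0, 0], [0, 0, 0.1]]
  ]
}}

```text
t: 4.15
position: [0.5366, 0.4088, 0.2132]
ee_rot: [0.993, 0.116, -0.0, -0.001]
contact_force: [-1.9, -1.3, -0.6]
opening: 0.076
finger_force: 0.0
```

```bash
cat > look.py <<'E'
from h import *
import sys
np.set_printoptions(suppress=True,precision=4)
# look.py kinds cams z0 name
kinds,cs=sys.argv[1].split(','),sys.argv[2].split(','); z0=float(sys.argv[3]) if len(sys.argv)>3 else 0.
for c in cs:
    p=cams.get_image(c)
    if len(sys.argv)>4: cv2.imwrite(f"pics/{sys.argv[4]}_{c}.png",p['image'])
    for k in kinds:
        for d,h in see(k,p):
            r=fit(k,[(p,d['mask'])],z0)
            if r[3]>.6: print(k,c,round(d['conf'],2),np.round(d['box']).astype(int),h,r)
print(tcp()[0:2],readout.state()['contact_force'])
E
python3 look.py U,D wrist 0 w1; python3 -c "
from h import *
plan(.5505,.4403,.1,.19)"
```

```text
U wrist 0.96 [114  40 243 147] [167  74 253] [0.5837 0.577  1.2345 0.9752]
U wrist 0.84 [266  96 317 207] [ 22  17 127] [0.5498 0.4417 0.1867 0.9696]
U wrist 0.59 [363 108 438 225] [ 22  18 180] [0.5607 0.3216 0.0525 0.9794]
U wrist 0.58 [340 208 401 285] [ 21  19 176] [0.4387 0.324  0.0415 0.7552]
D wrist 0.96 [432 131 537 243] [ 21  17 174] [ 0.5606  0.2207 -0.1871  0.9774]
(4.3, array([0.5359, 0.4041, 0.2141])) [0.0861 0.742  0.5743]
t4.30 at [0.5359 0.4041 0.2141] psi 0.233 tilt 0.00 | shift [ 0.0227 -0.032   0.114 ] minrows 1.0 | turn 0.043 rows 0.4
```

View pics/w1_wrist.png

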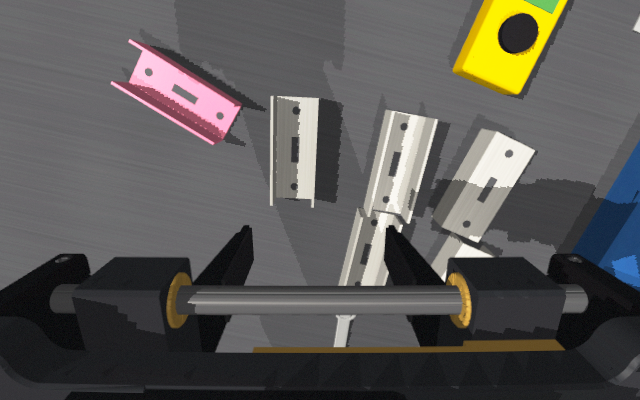

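The wrist view shows the grey open-up rail at (295,150). The pink look-alike is at (180,90), and the other rails and the meter are to the right. The grey rail is the one meant, and its fit agrees across the views.

Call:
{"api": "carry_out", "payload": {
  "steps": [
    [0.25, [0.0117, -0.016, 0], [0, 0, 0]],
    [0.25, [0.0117, -0.016, 0], [0, 0, 0]],
    [0.25, [0, 0, 0.035], [0, 0, 0.045]],
    [0.25, [0, 0, 0.035], [0, 0, 0]],
    [0.25, [0, 0, 0.035], [0, 0, 0]],
    [0.25, [0, 0, 0.03], [0, 0, 0]],
    [0.25, [0, 0, 0.03], [0, 0, 0]],
    [0.25, [0, 0, 0.02], [0, 0, 0]],
    [0.25, [0, 0, 0.02], [0, 0, 0]],
    [0.25, [0, 0, 0.001], [0, 0, 0]]
  ],
  "newtons": 25
}}

```text
t: 5.13
position: [0.5487, 0.4369, 0.0039]
ee_rot: [0.996, 0.093, -0.004, 0.002]
contact_force: [-1.2, -0.9, -0.3]
opening: 0.0712
finger_force: 0.0
```

Call:
{"api": "carry_out", "payload": {
  "steps": [
    [0.6, [0, 0, 0], [0, 0, 0]],
    [0.6, [0, 0, 0], [0, 0, 0]],
    [0.6, [0, 0, 0], [0, 0, 0]],
    [0.6, [0, 0, 0], [0, 0, 0]],
    [0.6, [0, 0, 0], [0, 0, 0]],
    [0.6, [0, 0, -0.01], [0, 0, 0]],
    [0.6, [0, 0, -0.03], [0, 0, 0]],
    [0.6, [0, 0, -0.035], [0, 0, 0]],
    [0.6, [0, 0, -0.035], [0, 0, 0]],
    [0.6, [0, 0, -0.03], [0, 0, 0]]
  ]
}}

```text
t: 5.97
position: [0.5513, 0.4401, 0.1507]
ee_rot: [0.996, 0.092, 0.0, 0.0]
contact_force: [0.7, 1.1, -3.9]
opening: 0.0497
finger_force: 25.0
```

```bash
python3 -c "
from h import *
plan(.5242,-.1586,.03,-.107)"
```

```text
t5.97 at [0.5513 0.4401 0.1507] psi 0.185 tilt 0.00 | shift [-0.1368  0.5835  0.1207] minrows 15.0 | turn 0.292 rows 2.4
```

Call:
{"api": "carry_out", "payload": {
  "steps": [
    [0.6, [-0.0086, 0.0365, 0], [0, 0, 0]],
    [0.6, [-0.0086, 0.0365, 0], [0, 0, 0]],
    [0.6, [-0.0086, 0.0365, 0], [0, 0, 0]],
    [0.6, [-0.0086, 0.0365, 0], [0, 0, 0]],
    [0.6, [-0.0086, 0.0365, 0], [0, 0, 0]],
    [0.6, [-0.0086, 0.0365, 0], [0, 0, 0]],
    [0.6, [-0.0086, 0.0365, 0], [0, 0, 0]],
    [0.6, [-0.0086, 0.0365, 0], [0, 0, 0]],
    [0.6, [-0.0086, 0.0365, 0], [0, 0, 0]],
    [0.6, [-0.0086, 0.0365, 0], [0, 0, 0]]
  ]
}}

```text
t: 6.8
position: [0.533, 0.064, 0.1485]
ee_rot: [0.996, 0.093, -0.0, 0.0]
contact_force: [1.8, 0.0, -3.1]
opening: 0.0497
finger_force: 25.0
```

Call:
{"api": "carry_out", "payload": {
  "steps": [
    [0.6, [-0.0086, 0.0365, 0], [0, 0, 0]],
    [0.6, [-0.0086, 0.0365, 0], [0, 0, 0]],
    [0.6, [-0.0086, 0.0365, 0], [0, 0, 0]],
    [0.6, [-0.0086, 0.0365, 0], [0, 0, 0]],
    [0.6, [-0.0086, 0.0365, 0], [0, 0, 0]],
    [0.6, [-0.0086, 0.0365, 0], [0, 0, 0]],
    [0.6, [0, 0, 0.015], [0, 0, 0.098]],
    [0.6, [0, 0, 0.015], [0, 0, 0.097]],
    [0.6, [0, 0, 0.015], [0, 0, 0.097]],
    [0.6, [0, 0, 0], [0, 0, 0]]
  ]
}}

```text
t: 7.63
position: [0.5205, -0.1583, 0.0998]
ee_rot: [0.998, -0.055, -0.004, -0.001]
contact_force: [-1.0, -0.3, -4.5]
opening: 0.0497
finger_force: 25.0
```

```bash
python3 look.py tray wrist 0 w2; python3 -c "
from h import *
plan(.5242,-.1586,.0145,-.107)"
```

```text
tray wrist 0.59 [  0   2 418 284] [107 178 198] [ 0.5916 -0.0888 -0.091   0.8274]
(7.7333, array([ 0.5227, -0.1587,  0.103 ])) [-0.6739 -0.4561 -2.37  ]
t7.73 at [ 0.5227 -0.1587  0.103 ] psi -0.104 tilt 0.00 | shift [ 0.0017 -0.0002  0.0885] minrows 0.1 | turn 0.003 rows 0.0
```

View pics/w2_wrist.png

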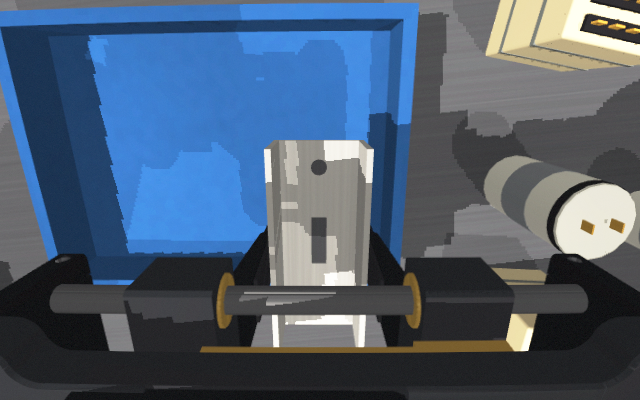

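The rail hangs straight over the tray at (318,240), with the tray wall at (410,150) and the cap clear at (590,220). Next I lower it.

Call:
{"api": "carry_out", "payload": {
  "steps": [
    [0.6, [0.0015, 0, 0.025], [0, 0, 0]],
    [0.6, [0, 0, 0.025], [0, 0, 0]],
    [0.6, [0, 0, 0.02], [0, 0, 0]],
    [0.6, [0, 0, 0.01], [0, 0, 0]],
    [0.6, [0, 0, 0.006], [0, 0, 0]],
    [0.6, [0, 0, 0.003], [0, 0, 0]],
    [0.6, [0, 0, 0], [0, 0, 0]],
    [0.36, [0, 0, 0], [0, 0, 0]],
    [0.36, [0, 0, 0], [0, 0, 0]],
    [0.36, [0, 0, 0], [0, 0, 0]]
  ]
}}

```text
t: 8.57
position: [0.5266, -0.1598, 0.0163]
ee_rot: [0.999, -0.053, 0.002, 0.001]
contact_force: [0.3, -1.2, -0.5]
opening: 0.0599
finger_force: 0.0
```

Call:
{"api": "carry_out", "payload": {
  "steps": [
    [0.36, [0, 0, -0.015], [0, 0, 0]],
    [0.36, [0, 0, -0.035], [0, 0, 0]],
    [0.36, [0, 0, -0.035], [0, 0, 0]],
    [0.36, [0, 0, -0.035], [0, 0, 0]],
    [0.25, [0, 0, -0.035], [0, 0, 0]]
  ]
}}

```text
t: 8.98
position: [0.5253, -0.1593, 0.1721]
ee_rot: [0.999, -0.053, 0.001, 0.0]
contact_force: [0.8, 0.5, 0.5]
opening: 0.064
finger_force: 0.0
```

```bash
python3 look.py U wrist 0.005; python3 look.py U,D side,scene 0; python3 -c "
from h import *
plan(.560,.322,.18,.06)"
```

```text
U wrist 0.64 [290 121 344 240] [ 23  12 214] [ 0.5235 -0.1591 -0.1084  0.9597]
(9.0833, array([ 0.5297, -0.161 ,  0.1787])) [ 0.1369 -1.0168  0.6191]
U side 0.96 [286 262 337 300] [ 17  24 202] [0.4382 0.322  0.0503 0.9348]
U side 0.73 [246 252 291 286] [ 17  24 203] [0.5612 0.3212 0.0706 0.9525]
U side 0.65 [315 155 350 179] [ 16  23 198] [ 0.5266 -0.1673 -0.1132  0.858 ]
U side 0.61 [183 327 238 385] [174 103 231] [0.5825 0.5753 1.2511 0.9544]
D side 0.79 [259 226 303 263] [ 17  16 230] [ 0.5608  0.2214 -0.1537  0.9343]
D side 0.79 [306 236 352 272] [ 17  23 213] [ 0.4276  0.21   -0.2135  0.939 ]
D side 0.45 [343 119 357 151] [ 20  28 150] [ 0.5155 -0.3612 -1.3761  0.6956]
U scene 0.87 [431 197 466 213] [174 127 167] [0.5838 0.5757 1.2567 0.8603]
U scene 0.65 [250 206 263 237] [ 22  27 181] [ 0.5158 -0.1608 -0.1125  0.8676]
U scene 0.65 [364 178 386 200] [ 20  31 156] [0.4342 0.323  0.0344 0.8777]
D scene 0.82 [338 176 354 199] [ 22  28 222] [ 0.4301  0.2107 -0.1956  0.8712]
D scene 0.68 [351 202 369 227] [ 23  19 240] [ 0.5624  0.2183 -0.1711  0.8969]
(9.3833, array([ 0.5241, -0.1588,  0.1677])) [ 0.1437 -0.1838 -0.682 ]
t9.38 at [ 0.5241 -0.1588  0.1677] psi -0.107 tilt 0.00 | shift [-0.0158 -0.4818 -0.0119] minrows 12.1 | turn -0.167 rows 1.4
```

Call:
{"api": "carry_out", "payload": {
  "steps": [
    [0.25, [-0.0012, -0.037, 0], [0, 0, 0]],
    [0.25, [-0.0012, -0.037, 0], [0, 0, 0]],
    [0.25, [-0.0012, -0.037, 0], [0, 0, 0]],
    [0.25, [-0.0012, -0.037, 0], [0, 0, 0]],
    [0.25, [-0.0012, -0.037, 0], [0, 0, 0]],
    [0.25, [-0.0012, -0.037, 0], [0, 0, 0]],
    [0.25, [-0.0012, -0.037, 0], [0, 0, 0]],
    [0.25, [-0.0012, -0.037, 0], [0, 0, 0]],
    [0.25, [-0.0012, -0.037, 0], [0, 0, 0]],
    [0.25, [-0.0012, -0.037, 0], [0, 0, 0]]
  ]
}}

```text
t: 10.22
position: [0.5518, 0.2116, 0.1679]
ee_rot: [0.999, -0.053, -0.001, 0.0]
contact_force: [-0.5, 0.9, 0.0]
opening: 0.0709
finger_force: 0.0
```

Call:
{"api": "carry_out", "payload": {
  "steps": [
    [0.25, [-0.0012, -0.037, 0], [0, 0, 0]],
    [0.25, [-0.0012, -0.037, 0], [0, 0, 0]],
    [0.25, [-0.0012, -0.037, 0], [0, 0, 0]],
    [0.25, [0, 0, 0], [0, 0, -0.082]],
    [0.25, [0, 0, 0], [0, 0, -0.082]],
    [0.25, [0, 0, 0], [0, 0, 0]]
  ]
}}

```text
t: 10.72
position: [0.5601, 0.3212, 0.1674]
ee_rot: [1.0, 0.03, -0.002, 0.001]
contact_force: [-0.1, -0.5, 0.4]
opening: 0.071
finger_force: 0.0
```

```bash
python3 look.py U,D wrist; python3 -c "
from h import *
plan(.5605,.3215,.008,.055)"
```

```text
U wrist 0.93 [290 229 332 336] [ 21  15 145] [0.438  0.3236 0.0342 0.6565]
U wrist 0.92 [  2  96 141 192] [172 111 165] [0.5834 0.5771 1.2329 0.9712]
U wrist 0.79 [292 117 347 240] [ 22  15 185] [0.5605 0.3219 0.0503 0.9742]
U wrist 0.57 [536  77 640 291] [107 178 127] [ 0.5562  0.0237 -0.1034  0.602 ]
D wrist 0.94 [374 118 470 248] [ 21  18 195] [ 0.5612  0.2203 -0.1863  0.9586]
(10.8667, array([0.5607, 0.3202, 0.1685])) [-0.3376 -0.091  -0.2281]
t10.87 at [0.5607 0.3202 0.1685] psi 0.055 tilt 0.00 | shift [ 0.0002 -0.0015  0.1605] minrows 0.1 | turn -0.000 rows 0.0
```

Call:
{"api": "carry_out", "payload": {
  "steps": [
    [0.25, [0, -0.0015, 0.035], [0, 0, 0]],
    [0.25, [0, 0, 0.035], [0, 0, 0]],
    [0.25, [0, 0, 0.035], [0, 0, 0]],
    [0.25, [0, 0, 0.03], [0, 0, 0]],
    [0.25, [0, 0, 0.017], [0, 0, 0]],
    [0.25, [0, 0, 0.008], [0, 0, 0]],
    [0.25, [0, 0, 0], [0, 0, 0]],
    [0.6, [0, 0, 0], [0, 0, 0]],
    [0.6, [0, 0, 0], [0, 0, 0]],
    [0.6, [0, 0, 0], [0, 0, 0]]
  ]
}}

```text
t: 11.7
position: [0.5626, 0.3229, 0.0121]
ee_rot: [1.0, 0.028, 0.002, -0.001]
contact_force: [0.9, 0.3, -1.0]
opening: 0.0567
finger_force: 0.0
```

Call:
{"api": "carry_out", "payload": {
  "steps": [
    [0.6, [0, 0, 0], [0, 0, 0]],
    [0.6, [0, 0, -0.01], [0, 0, 0]],
    [0.6, [0, 0, -0.03], [0, 0, 0]],
    [0.6, [0, 0, -0.03], [0, 0, 0]],
    [0.6, [0, 0, -0.03], [0, 0, 0]],
    [0.6, [0, 0, -0.03], [0, 0, 0]],
    [0.6, [0, 0, 0], [0, 0, 0.08]],
    [0.6, [0, 0, 0], [0, 0, 0.082]],
    [0.6, [0, 0, 0], [0, 0, 0]]
  ]
}}

```text
t: 12.45
position: [0.5611, 0.3224, 0.1413]
ee_rot: [0.999, -0.053, 0.001, -0.0]
contact_force: [-0.6, 0.5, -2.5]
opening: 0.05
finger_force: 25.0
```

```bash
python3 -c "
from h import *
plan(.5315,-.0844,.0145,-.107)"
```

```text
t12.45 at [0.5611 0.3224 0.1413] psi -0.106 tilt 0.00 | shift [0.0136 0.4076 0.1264] minrows 10.2 | turn 0.001 rows 0.0
```

Call:
{"api": "carry_out", "payload": {
  "steps": [
    [0.6, [0.0012, 0.037, 0], [0, 0, 0]],
    [0.6, [0.0012, 0.037, 0], [0, 0, 0]],
    [0.6, [0.0012, 0.037, 0], [0, 0, 0]],
    [0.6, [0.0012, 0.037, 0], [0, 0, 0]],
    [0.6, [0.0012, 0.037, 0], [0, 0, 0]],
    [0.6, [0.0012, 0.037, 0], [0, 0, 0]],
    [0.6, [0.0012, 0.037, 0], [0, 0, 0]],
    [0.6, [0.0012, 0.037, 0], [0, 0, 0]],
    [0.6, [0.0012, 0.037, 0], [0, 0, 0]],
    [0.6, [0.0012, 0.037, 0], [0, 0, 0]]
  ]
}}

```text
t: 13.28
position: [0.5331, -0.0485, 0.1394]
ee_rot: [0.999, -0.051, -0.0, -0.0]
contact_force: [1.1, -0.1, -2.9]
opening: 0.05
finger_force: 25.0
```

Call:
{"api": "carry_out", "payload": {
  "steps": [
    [0.6, [0.0012, 0.037, 0], [0, 0, 0]],
    [0.6, [0, 0, 0.025], [0, 0, 0]],
    [0.6, [0, 0, 0.02], [0, 0, 0]],
    [0.6, [0, 0, 0], [0, 0, 0]],
    [0.6, [0, 0, 0], [0, 0, 0]]
  ]
}}

```text
t: 13.7
position: [0.5298, -0.0836, 0.0931]
ee_rot: [0.999, -0.052, -0.002, -0.0]
contact_force: [-0.1, 0.0, -2.1]
opening: 0.0505
finger_force: 25.0
```

```bash
python3 look.py U wrist 0.085; python3 -c "
from h import *
plan(.5315,-.0844,.0145,-.107)"
```

```text
U wrist 0.69 [376 123 465 258] [ 21  18 150] [ 0.5609 -0.1827  1.4605  0.619 ]
U wrist 0.62 [264 139 375 351] [ 21  17 149] [ 0.5283 -0.0834 -0.1066  0.8224]
(13.8, array([ 0.532 , -0.0837,  0.0957])) [ 0.8101 -1.0408 -2.5916]
t13.80 at [ 0.532  -0.0837  0.0957] psi -0.104 tilt 0.00 | shift [-0.0005  0.0007  0.0812] minrows 0.1 | turn 0.003 rows 0.0
```

Call:
{"api": "carry_out", "payload": {
  "steps": [
    [0.6, [0.001, 0.0005, 0.025], [0, 0, 0]],
    [0.6, [0, 0, 0.025], [0, 0, 0]],
    [0.6, [0, 0, 0.015], [0, 0, 0]],
    [0.6, [0, 0, 0.008], [0, 0, 0]],
    [0.6, [0, 0, 0.005], [0, 0, 0]],
    [0.6, [0, 0, 0.002], [0, 0, 0]],
    [0.6, [0, 0, 0], [0, 0, 0]],
    [0.36, [0, 0, 0], [0, 0, 0]],
    [0.36, [0, 0, 0], [0, 0, 0]],
    [0.36, [0, 0, 0], [0, 0, 0]]
  ]
}}

```text
t: 14.63
position: [0.5336, -0.0848, 0.016]
ee_rot: [0.999, -0.052, 0.001, 0.0]
contact_force: [-0.8, -0.2, 0.4]
opening: 0.0598
finger_force: 0.0
```

Call:
{"api": "carry_out", "payload": {
  "steps": [
    [0.36, [0, 0, -0.015], [0, 0, 0]],
    [0.36, [0, 0, -0.035], [0, 0, 0]],
    [0.36, [0, 0, -0.035], [0, 0, 0]],
    [0.36, [0, 0, -0.035], [0, 0, 0]],
    [0.25, [0, 0, -0.035], [0, 0, 0]]
  ]
}}

```text
t: 15.05
position: [0.5324, -0.0846, 0.1719]
ee_rot: [0.999, -0.053, 0.001, 0.0]
contact_force: [0.3, -0.2, 0.4]
opening: 0.064
finger_force: 0.0
```

```bash
python3 look.py U wrist 0.005; python3 look.py U,D side,scene 0; python3 -c "
from h import *
plan(.4365,.3225,.18,.04)"
```

```text
U wrist 0.78 [364 118 425 234] [ 21  16 210] [ 0.5236 -0.1596 -0.1029  0.9674]
U wrist 0.74 [  2 240  15 288] [ 20  16 124] [ 0.5035  0.318  -0.0093  0.9525]
U wrist 0.62 [291 116 347 243] [ 21  13 206] [ 0.5323 -0.0845 -0.1076  0.9661]
(15.15, array([ 0.537 , -0.0857,  0.1784])) [ 0.4909 -0.0888  0.2058]
U side 0.97 [317 155 352 175] [ 16  23 201] [ 0.53   -0.1757 -0.1965  0.8124]
U side 0.96 [308 165 344 190] [ 16  23 201] [ 0.534  -0.092  -0.0932  0.8718]
U side 0.68 [181 328 239 390] [174 101 230] [0.5833 0.575  1.2368 0.9537]
U side 0.58 [287 266 338 301] [ 17  24 203] [0.435  0.3221 0.014  0.9501]
D side 0.97 [305 236 354 272] [ 17  23 215] [ 0.4269  0.209  -0.2154  0.9429]
D side 0.79 [260 226 305 262] [ 17  18 229] [ 0.5601  0.2204 -0.1714  0.9441]
U scene 0.83 [268 212 287 231] [ 22  25 183] [ 0.5265 -0.0857 -0.1221  0.8966]
U scene 0.6 [430 197 467 213] [174 127 167] [0.5841 0.5762 1.2543 0.9053]
U scene 0.59 [365 177 387 202] [ 20  30 155] [0.4322 0.3247 0.0359 0.9187]
D scene 0.84 [338 178 354 201] [ 22  29 219] [ 0.4302  0.2072 -0.1884  0.8747]
D scene 0.66 [352 200 368 226] [ 22  19 241] [ 0.5587  0.2218 -0.1799  0.8902]
(15.45, array([ 0.5312, -0.0843,  0.1676])) [ 0.0351 -0.4215 -0.4052]
t15.45 at [ 0.5312 -0.0843  0.1676] psi -0.105 tilt 0.00 | shift [-0.1369 -0.3944 -0.0117] minrows 10.4 | turn -0.145 rows 1.2
```

Call:
{"api": "carry_out", "payload": {
  "steps": [
    [0.25, [-0.0124, -0.0358, 0], [0, 0, 0]],
    [0.25, [-0.0124, -0.0358, 0], [0, 0, 0]],
    [0.25, [-0.0124, -0.0358, 0], [0, 0, 0]],
    [0.25, [-0.0124, -0.0358, 0], [0, 0, 0]],
    [0.25, [-0.0124, -0.0358, 0], [0, 0, 0]],
    [0.25, [-0.0124, -0.0358, 0], [0, 0, 0]],
    [0.25, [-0.0124, -0.0358, 0], [0, 0, 0]],
    [0.25, [-0.0124, -0.0358, 0], [0, 0, 0]],
    [0.25, [-0.0124, -0.0358, 0], [0, 0, 0]],
    [0.25, [-0.0124, -0.0358, 0], [0, 0, 0]]
  ]
}}

```text
t: 16.28
position: [0.4451, 0.2859, 0.168]
ee_rot: [0.999, -0.053, -0.001, 0.001]
contact_force: [-0.4, 0.9, 0.0]
opening: 0.0714
finger_force: 0.0
```

Call:
{"api": "carry_out", "payload": {
  "steps": [
    [0.25, [-0.0124, -0.0358, 0], [0, 0, 0]],
    [0.25, [0, 0, 0], [0, 0, -0.07]],
    [0.25, [0, 0, 0], [0, 0, -0.07]],
    [0.25, [0, 0, 0], [0, 0, 0]]
  ]
}}

```text
t: 16.62
position: [0.4369, 0.3218, 0.1678]
ee_rot: [1.0, 0.019, -0.001, 0.001]
contact_force: [-0.4, 0.8, 0.3]
opening: 0.0714
finger_force: 0.0
```

```bash
python3 look.py U,D wrist; python3 -c "
from h import *
plan(.435,.323,.008,.035)"
```

```text
U wrist 0.92 [  1   0 128  65] [163  47 255] [0.5844 0.577  1.2274 0.9867]
U wrist 0.66 [289 119 349 238] [ 21  16 147] [0.436  0.3228 0.0112 0.981 ]
D wrist 0.83 [385   0 485 122] [ 23   7 249] [ 0.5615  0.2201 -0.1838  0.9857]
D wrist 0.74 [388 125 475 254] [ 22  18 189] [ 0.4291  0.2098 -0.1916  0.9467]
(16.7667, array([0.4377, 0.3209, 0.1686])) [0.1704 0.2454 0.0087]
t16.77 at [0.4377 0.3209 0.1686] psi 0.033 tilt 0.00 | shift [-0.0023 -0.0023  0.1606] minrows 0.1 | turn -0.002 rows 0.0
```

Call:
{"api": "carry_out", "payload": {
  "steps": [
    [0.25, [-0.0015, -0.002, 0.035], [0, 0, 0.02]],
    [0.25, [0, 0, 0.035], [0, 0, 0]],
    [0.25, [0, 0, 0.035], [0, 0, 0]],
    [0.25, [0, 0, 0.03], [0, 0, 0]],
    [0.25, [0, 0, 0.017], [0, 0, 0]],
    [0.25, [0, 0, 0.008], [0, 0, 0]],
    [0.25, [0, 0, 0], [0, 0, 0]],
    [0.6, [0, 0, 0], [0, 0, 0]],
    [0.6, [0, 0, 0], [0, 0, 0]],
    [0.6, [0, 0, 0], [0, 0, 0]]
  ]
}}

```text
t: 17.6
position: [0.438, 0.3241, 0.0118]
ee_rot: [1.0, 0.007, 0.002, -0.001]
contact_force: [-0.7, -0.3, 0.3]
opening: 0.0567
finger_force: 0.0
```

Call:
{"api": "carry_out", "payload": {
  "steps": [
    [0.6, [0, 0, 0], [0, 0, 0]],
    [0.6, [0, 0, -0.01], [0, 0, 0]],
    [0.6, [0, 0, -0.03], [0, 0, 0]],
    [0.6, [0, 0, -0.03], [0, 0, 0]],
    [0.6, [0, 0, -0.03], [0, 0, 0]],
    [0.6, [0, 0, -0.03], [0, 0, 0]],
    [0.6, [0, 0, 0], [0, 0, 0.06]],
    [0.6, [0, 0, 0], [0, 0, 0.06]],
    [0.6, [0, 0, 0], [0, 0, 0]]
  ]
}}

```text
t: 18.35
position: [0.4364, 0.3235, 0.141]
ee_rot: [0.999, -0.053, 0.001, -0.001]
contact_force: [-0.1, -0.3, -4.7]
opening: 0.05
finger_force: 25.0
```

```bash
python3 -c "
from h import *
plan(.5404,-.0094,.0145,-.107)"
```

```text
t18.35 at [0.4364 0.3235 0.141 ] psi -0.106 tilt 0.00 | shift [0.1385 0.32   0.1263] minrows 8.7 | turn 0.001 rows 0.0
```

Call:
{"api": "carry_out", "payload": {
  "steps": [
    [0.6, [0.0139, 0.032, 0], [0, 0, 0]],
    [0.6, [0.0139, 0.032, 0], [0, 0, 0]],
    [0.6, [0.0139, 0.032, 0], [0, 0, 0]],
    [0.6, [0.0139, 0.032, 0], [0, 0, 0]],
    [0.6, [0.0139, 0.032, 0], [0, 0, 0]],
    [0.6, [0.0139, 0.032, 0], [0, 0, 0]],
    [0.6, [0.0139, 0.032, 0], [0, 0, 0]],
    [0.6, [0.0139, 0.032, 0], [0, 0, 0]],
    [0.6, [0.0139, 0.032, 0], [0, 0, 0]],
    [0.6, [0.0139, 0.032, 0], [0, 0, 0]]
  ]
}}

```text
t: 19.18
position: [0.5406, -0.011, 0.1392]
ee_rot: [0.999, -0.052, -0.001, -0.0]
contact_force: [1.5, -0.2, -3.0]
opening: 0.0495
finger_force: 25.0
```

Call:
{"api": "carry_out", "payload": {
  "steps": [
    [0.6, [0, 0, 0.025], [0, 0, 0]],
    [0.6, [0, 0, 0.02], [0, 0, 0]],
    [0.6, [0, 0, 0], [0, 0, 0]],
    [0.6, [0, 0, 0], [0, 0, 0]]
  ]
}}

```text
t: 19.52
position: [0.5393, -0.0093, 0.0929]
ee_rot: [0.999, -0.052, -0.002, -0.0]
contact_force: [-0.4, 0.3, -2.8]
opening: 0.0495
finger_force: 25.0
```

```bash
python3 look.py U wrist 0.005; python3 -c "
from h import *
plan(.5404,-.0094,.0145,-.107)"
```

```text
U wrist 0.95 [457 124 573 280] [ 21  18 139] [ 0.5234 -0.1596 -0.1096  0.959 ]
U wrist 0.83 [375 122 466 265] [ 21  18 140] [ 0.5326 -0.0848 -0.1028  0.9157]
(19.6167, array([ 0.5415, -0.0092,  0.0956])) [ 0.6092 -0.1888 -2.1543]
t19.62 at [ 0.5415 -0.0092  0.0956] psi -0.104 tilt 0.00 | shift [-0.0012  0.0003  0.0811] minrows 0.1 | turn 0.003 rows 0.0
```

Call:
{"api": "carry_out", "payload": {
  "steps": [
    [0.6, [0, 0, 0.025], [0, 0, 0]],
    [0.6, [0, 0, 0.025], [0, 0, 0]],
    [0.6, [0, 0, 0.015], [0, 0, 0]],
    [0.6, [0, 0, 0.008], [0, 0, 0]],
    [0.6, [0, 0, 0.005], [0, 0, 0]],
    [0.6, [0, 0, 0.002], [0, 0, 0]],
    [0.6, [0, 0, 0], [0, 0, 0]],
    [0.36, [0, 0, 0], [0, 0, 0]],
    [0.36, [0, 0, 0], [0, 0, 0]],
    [0.36, [0, 0, 0], [0, 0, 0]]
  ]
}}

```text
t: 20.45
position: [0.5425, -0.0096, 0.0161]
ee_rot: [0.999, -0.053, 0.002, 0.0]
contact_force: [0.5, 0.7, -1.5]
opening: 0.0595
finger_force: 0.0
```

Call:
{"api": "carry_out", "payload": {
  "steps": [
    [0.36, [0, 0, -0.015], [0, 0, 0]],
    [0.36, [0, 0, -0.035], [0, 0, 0]],
    [0.36, [0, 0, -0.035], [0, 0, 0]],
    [0.36, [0, 0, -0.035], [0, 0, 0]],
    [0.25, [0, 0, -0.035], [0, 0, 0]]
  ]
}}

```text
t: 20.87
position: [0.5412, -0.0095, 0.172]
ee_rot: [0.999, -0.053, 0.001, 0.0]
contact_force: [1.2, -0.1, -0.2]
opening: 0.0635
finger_force: 0.0
```

```bash
python3 look.py U wrist 0.005; python3 look.py D side,scene 0; python3 -c "
from h import *
plan(.5615,.2201,.18,-.184)"
```

```text
U wrist 0.95 [295 120 344 238] [ 21  15 189] [ 0.5411 -0.0092 -0.1118  0.9804]
U wrist 0.84 [431 121 508 242] [ 21  18 179] [ 0.5234 -0.1592 -0.1085  0.9853]
U wrist 0.76 [362 119 431 241] [ 21  17 190] [ 0.5323 -0.0847 -0.1073  0.9737]
(20.9667, array([ 0.5459, -0.0101,  0.1785])) [1.2472 0.0181 0.2584]
D side 0.73 [261 226 303 264] [ 17  22 221] [ 0.5603  0.2199 -0.1826  0.9468]
D side 0.56 [306 237 352 273] [ 17  22 215] [ 0.4279  0.209  -0.1878  0.9574]
D scene 0.86 [352 200 369 224] [ 22  27 227] [ 0.56    0.219  -0.2223  0.8357]
D scene 0.54 [338 178 352 198] [ 22  29 221] [ 0.4273  0.2089 -0.2213  0.8493]
(21.1667, array([ 0.5404, -0.0094,  0.1685])) [-0.1107 -1.276  -0.5243]
t21.17 at [ 0.5404 -0.0094  0.1685] psi -0.105 tilt 0.00 | shift [-0.0031 -0.2303 -0.0115] minrows 5.8 | turn 0.079 rows 0.7
```

Call:
{"api": "carry_out", "payload": {
  "steps": [
    [0.25, [-0.0004, -0.0329, 0], [0, 0, 0]],
    [0.25, [-0.0004, -0.0329, 0], [0, 0, 0]],
    [0.25, [-0.0004, -0.0329, 0], [0, 0, 0]],
    [0.25, [-0.0004, -0.0329, 0], [0, 0, 0]],
    [0.25, [-0.0004, -0.0329, 0], [0, 0, 0]],
    [0.25, [-0.0004, -0.0329, 0], [0, 0, 0]],
    [0.25, [-0.0004, -0.0329, 0], [0, 0, 0]],
    [0.25, [0, 0, 0], [0, 0, 0.079]],
    [0.25, [0, 0, 0], [0, 0, 0]],
    [0.25, [0, 0, 0], [0, 0, 0]]
  ]
}}

```text
t: 22.0
position: [0.5614, 0.2196, 0.1674]
ee_rot: [0.996, -0.091, -0.002, 0.001]
contact_force: [-0.2, -0.5, 0.3]
opening: 0.0714
finger_force: 0.0
```

```bash
python3 look.py D wrist; python3 -c "
from h import *
plan(.561,.220,.010,-.184)"
```

```text
D wrist 0.76 [292 119 346 243] [ 23   7 250] [ 0.5611  0.2206 -0.1832  0.9786]
D wrist 0.6 [327 233 375 348] [ 22   8 249] [ 0.4286  0.2102 -0.1916  0.6852]
(22.1, array([0.5619, 0.2189, 0.1683])) [-0.06   0.021  0.381]
t22.10 at [0.5619 0.2189 0.1683] psi -0.184 tilt 0.00 | shift [-0.0008 -0.0011  0.1583] minrows 0.1 | turn -0.000 rows 0.0
```

Call:
{"api": "carry_out", "payload": {
  "steps": [
    [0.25, [-0.0005, -0.001, 0.035], [0, 0, 0]],
    [0.25, [0, 0, 0.035], [0, 0, 0]],
    [0.25, [0, 0, 0.035], [0, 0, 0]],
    [0.25, [0, 0, 0.03], [0, 0, 0]],
    [0.25, [0, 0, 0.015], [0, 0, 0]],
    [0.25, [0, 0, 0.007], [0, 0, 0]],
    [0.25, [0, 0, 0], [0, 0, 0]],
    [0.6, [0, 0, 0], [0, 0, 0]],
    [0.6, [0, 0, 0], [0, 0, 0]],
    [0.6, [0, 0, 0], [0, 0, 0]]
  ]
}}

```text
t: 22.93
position: [0.5638, 0.2212, 0.0149]
ee_rot: [0.996, -0.092, 0.002, -0.001]
contact_force: [0.5, 0.0, -0.3]
opening: 0.0565
finger_force: 0.0
```

Call:
{"api": "carry_out", "payload": {
  "steps": [
    [0.6, [0, 0, 0], [0, 0, 0]],
    [0.6, [0, 0, -0.01], [0, 0, 0]],
    [0.6, [0, 0, -0.03], [0, 0, 0]],
    [0.6, [0, 0, -0.03], [0, 0, 0]],
    [0.6, [0, 0, -0.03], [0, 0, 0]],
    [0.6, [0, 0, -0.04], [0, 0, 0]],
    [0.6, [0, 0, 0], [0, 0, -0.077]],
    [0.6, [0, 0, 0], [0, 0, 0]]
  ]
}}

```text
t: 23.6
position: [0.564, 0.2217, 0.1571]
ee_rot: [0.999, -0.053, 0.003, -0.001]
contact_force: [-0.4, -0.2, -3.9]
opening: 0.0497
finger_force: 25.0
```

```bash
python3 -c "
from h import *
plan(.5279,-.122,.018,-.107)"
```

```text
t23.60 at [0.564  0.2217 0.1571] psi -0.105 tilt 0.00 | shift [-0.0006  0.3458  0.1382] minrows 8.6 | turn 0.002 rows 0.0
```

Call:
{"api": "carry_out", "payload": {
  "steps": [
    [0.6, [0, 0.0346, 0], [0, 0, 0]],
    [0.6, [0, 0.0346, 0], [0, 0, 0]],
    [0.6, [0, 0.0346, 0], [0, 0, 0]],
    [0.6, [0, 0.0346, 0], [0, 0, 0]],
    [0.6, [0, 0.0346, 0], [0, 0, 0]],
    [0.6, [0, 0.0346, 0], [0, 0, 0]],
    [0.6, [0, 0.0346, 0], [0, 0, 0]],
    [0.6, [0, 0.0346, 0], [0, 0, 0]],
    [0.6, [0, 0.0346, 0], [0, 0, 0]],
    [0.6, [0, 0.0346, 0], [0, 0, 0]]
  ]
}}

```text
t: 24.43
position: [0.523, -0.124, 0.1505]
ee_rot: [0.999, -0.054, -0.002, -0.001]
contact_force: [1.2, -0.1, -3.7]
opening: 0.0499
finger_force: 25.0
```

Call:
{"api": "carry_out", "payload": {
  "steps": [
    [0.6, [0, 0, 0.025], [0, 0, 0]],
    [0.6, [0, 0, 0.025], [0, 0, 0]],
    [0.6, [0, 0, 0], [0, 0, 0]],
    [0.6, [0, 0, 0], [0, 0, 0]],
    [0.6, [0, 0, 0], [0, 0, 0]]
  ]
}}

```text
t: 24.85
position: [0.525, -0.1227, 0.1026]
ee_rot: [0.999, -0.054, -0.0, -0.0]
contact_force: [0.4, 0.0, -3.1]
opening: 0.0498
finger_force: 25.0
```

```bash
python3 look.py U wrist 0.005; python3 look.py D wrist 0.09 w3; python3 -c "
from h import *
plan(.5279,-.122,.018,-.107)"
```

```text
U wrist 0.95 [123 115 223 263] [ 21  16 139] [ 0.5415 -0.0087 -0.1078  0.9626]
(24.95, array([ 0.5262, -0.1229,  0.1042])) [ 0.2406 -0.2465 -2.4757]
D wrist 0.91 [266 138 377 350] [ 21  16 146] [ 0.524  -0.1227 -0.108   0.825 ]
D wrist 0.89 [  1 266  20 293] [ 21  16 109] [0.5493 0.1313 1.4153 0.7804]
(25.05, array([ 0.5262, -0.123 ,  0.1043])) [ 0.7368 -0.3642 -2.5189]
t25.05 at [ 0.5262 -0.123   0.1043] psi -0.106 tilt 0.00 | shift [ 0.0013 -0.0013  0.0863] minrows 0.1 | turn 0.001 rows 0.0
```

View pics/w3_wrist.png

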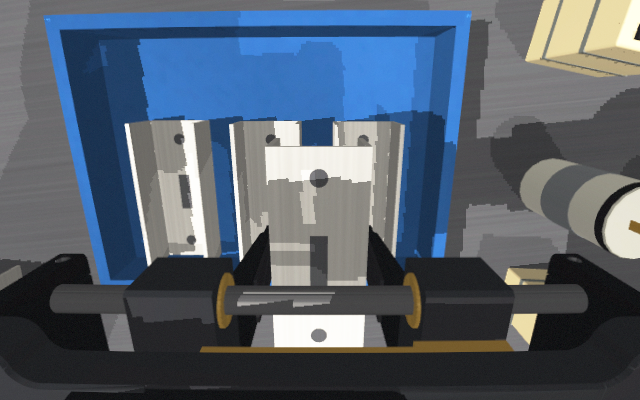

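D is held level over the gap between the two right-hand U rails at (318,200), so I lower it.

Call:
{"api": "carry_out", "payload": {
  "steps": [
    [0.6, [0.001, -0.0012, 0.02], [0, 0, 0]],
    [0.6, [0, 0, 0.015], [0, 0, 0]],
    [0.6, [0, 0, 0.015], [0, 0, 0]],
    [0.6, [0, 0, 0.01], [0, 0, 0]],
    [0.6, [0, 0, 0.01], [0, 0, 0]],
    [0.6, [0, 0, 0.008], [0, 0, 0]],
    [0.6, [0, 0, 0.005], [0, 0, 0]],
    [0.6, [0, 0, 0.002], [0, 0, 0]],
    [0.6, [0, 0, 0], [0, 0, 0]],
    [0.6, [0, 0, 0], [0, 0, 0]]
  ]
}}

```text
t: 25.88
position: [0.5276, -0.1222, 0.022]
ee_rot: [0.999, -0.053, 0.0, -0.0]
contact_force: [-9.2, 3.2, 18.7]
opening: 0.05
finger_force: 25.0
```

```bash
python3 -c "
from h import *
plan(.5279,-.122,.018,-.107);print(readout.state()['contact_force'])"
```

```text
t25.88 at [ 0.5276 -0.1222  0.022 ] psi -0.107 tilt 0.00 | shift [ 0.0003 -0.0002  0.004 ] minrows 0.1 | turn -0.000 rows 0.0
[-9.21721749  3.17111814 18.70526517]
```

Call:
{"api": "carry_out", "payload": {
  "steps": [
    [0.6, [0, 0, -0.002], [0, 0, 0]],
    [0.37, [0, 0, 0], [0, 0, 0]],
    [0.37, [0, 0, 0], [0, 0, 0]],
    [0.37, [0, 0, 0], [0, 0, 0]],
    [0.37, [0, 0, -0.015], [0, 0, 0]],
    [0.37, [0, 0, -0.035], [0, 0, 0]],
    [0.37, [0, 0, -0.035], [0, 0, 0]],
    [0.37, [0, 0, -0.035], [0, 0, 0]],
    [0.25, [0, 0, -0.03], [0, 0, 0]]
  ]
}}

```text
t: 26.63
position: [0.5265, -0.1222, 0.1718]
ee_rot: [0.999, -0.054, 0.001, 0.0]
contact_force: [1.5, -0.1, -0.3]
opening: 0.0631
finger_force: 0.0
```

```bash
python3 look.py D wrist 0.008 w4;python3 look.py U wrist 0.005; python3 look.py D side 0; python3 -c "
from h import *
plan(.429,.2098,.18,-.19)
a=cv2.imread('pics/w4_wrist.png')[80:280,180:500]; cv2.imwrite('pics/w4c.png',cv2.resize(a,None,fx=2,fy=2))"
```

```text
D wrist 0.56 [291 119 349 242] [ 24   6 251] [ 0.5251 -0.1217 -0.1092  0.9831]
(26.7333, array([ 0.53  , -0.1233,  0.1766])) [ 0.9715 -0.2072  0.4779]
U wrist 0.95 [168 123 238 238] [ 21  17 171] [ 0.5409 -0.0089 -0.1099  0.9723]
U wrist 0.93 [328 122 383 241] [ 21  18 189] [ 0.5235 -0.1597 -0.1094  0.728 ]
U wrist 0.72 [248 122 304 241] [ 21  17 177] [ 0.532  -0.0835 -0.1031  0.7413]
(26.8333, array([ 0.5268, -0.1223,  0.1705])) [-0.603  -0.0342 -0.7356]
D side 0.93 [311 159 349 187] [ 17  19 221] [ 0.5278 -0.1323 -0.0922  0.9291]
D side 0.71 [306 238 352 272] [ 17  23 215] [ 0.4272  0.2092 -0.1865  0.9541]
(26.9333, array([ 0.5253, -0.1217,  0.1677])) [-0.0601  0.412  -0.8248]
t26.93 at [ 0.5253 -0.1217  0.1677] psi -0.107 tilt 0.00 | shift [-0.1312 -0.3192 -0.0117] minrows 8.6 | turn 0.083 rows 0.7
```

View pics/w4c.png

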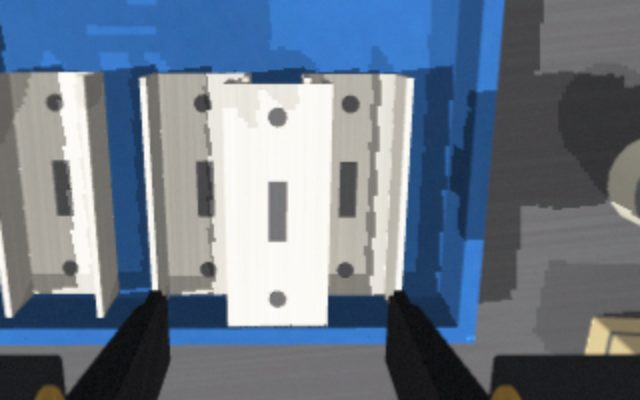

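D sits down between the two U rails at crop (278,205), parallel and level. Next is the second D.

Call:
{"api": "carry_out", "payload": {
  "steps": [
    [0.25, [-0.0145, -0.0355, 0], [0, 0, 0]],
    [0.25, [-0.0145, -0.0355, 0], [0, 0, 0]],
    [0.25, [-0.0145, -0.0355, 0], [0, 0, 0]],
    [0.25, [-0.0145, -0.0355, 0], [0, 0, 0]],
    [0.25, [-0.0145, -0.0355, 0], [0, 0, 0]],
    [0.25, [-0.0145, -0.0355, 0], [0, 0, 0]],
    [0.25, [-0.0145, -0.0355, 0], [0, 0, 0]],
    [0.25, [-0.0145, -0.0355, 0], [0, 0, 0]],
    [0.25, [-0.0145, -0.0355, 0], [0, 0, 0]],
    [0.25, [0, 0, 0], [0, 0, 0.083]]
  ]
}}

```text
t: 27.77
position: [0.4274, 0.2142, 0.1673]
ee_rot: [0.996, -0.092, -0.002, -0.0]
contact_force: [0.4, -0.1, -1.1]
opening: 0.0713
finger_force: 0.0
```

Call:
{"api": "carry_out", "payload": {
  "steps": [
    [0.25, [0, 0, 0], [0, 0, 0]],
    [0.25, [0, 0, 0], [0, 0, 0]]
  ]
}}

```text
t: 27.93
position: [0.4297, 0.2094, 0.1677]
ee_rot: [0.996, -0.094, -0.002, 0.001]
contact_force: [0.2, 0.8, -0.2]
opening: 0.0713
finger_force: 0.0
```

```bash
python3 look.py D wrist; python3 -c "
from h import *
plan(.4288,.210,.010,-.19)"
```

```text
D wrist 0.97 [608   0 640  87] [ 21  19 201] [ 0.5241 -0.1296 -0.1106  0.9826]
D wrist 0.72 [292 117 346 243] [ 22   4 253] [ 0.4292  0.2102 -0.1909  0.9838]
(28.0333, array([0.4305, 0.2087, 0.1685])) [-0.5775 -0.1509  0.4408]
t28.03 at [0.4305 0.2087 0.1685] psi -0.190 tilt 0.00 | shift [-0.0016 -0.0011  0.1585] minrows 0.1 | turn -0.000 rows 0.0
```

Call:
{"api": "carry_out", "payload": {
  "steps": [
    [0.25, [-0.001, -0.001, 0.035], [0, 0, 0]],
    [0.25, [0, 0, 0.035], [0, 0, 0]],
    [0.25, [0, 0, 0.035], [0, 0, 0]],
    [0.25, [0, 0, 0.03], [0, 0, 0]],
    [0.25, [0, 0, 0.015], [0, 0, 0]],
    [0.25, [0, 0, 0.007], [0, 0, 0]],
    [0.25, [0, 0, 0], [0, 0, 0]],
    [0.6, [0, 0, 0], [0, 0, 0]],
    [0.6, [0, 0, 0], [0, 0, 0]],
    [0.6, [0, 0, 0], [0, 0, 0]]
  ]
}}

```text
t: 28.87
position: [0.4315, 0.2111, 0.0145]
ee_rot: [0.995, -0.095, 0.002, -0.001]
contact_force: [0.3, -0.3, -0.7]
opening: 0.0566
finger_force: 0.0
```

Call:
{"api": "carry_out", "payload": {
  "steps": [
    [0.6, [0, 0, 0], [0, 0, 0]],
    [0.6, [0, 0, -0.01], [0, 0, 0]],
    [0.6, [0, 0, -0.03], [0, 0, 0]],
    [0.6, [0, 0, -0.03], [0, 0, 0]],
    [0.6, [0, 0, -0.03], [0, 0, 0]],
    [0.6, [0, 0, -0.04], [0, 0, 0]],
    [0.6, [0, 0, 0], [0, 0, -0.083]],
    [0.6, [0, 0, 0], [0, 0, 0]],
    [0.6, [0, 0, 0], [0, 0, 0]]
  ]
}}

```text
t: 29.62
position: [0.4292, 0.2107, 0.1525]
ee_rot: [0.999, -0.054, -0.0, 0.0]
contact_force: [-0.7, -0.8, -3.8]
opening: 0.0498
finger_force: 25.0
```

```bash
python3 -c "
from h import *
plan(.5365,-.047,.018,-.107)"
```

```text
t29.62 at [0.4292 0.2107 0.1525] psi -0.109 tilt 0.00 | shift [0.1349 0.2445 0.1344] minrows 7.0 | turn -0.002 rows 0.0
```

Call:
{"api": "carry_out", "payload": {
  "steps": [
    [0.6, [0.0168, 0.0305, 0], [0, 0, 0]],
    [0.6, [0.0168, 0.0305, 0], [0, 0, 0]],
    [0.6, [0.0168, 0.0305, 0], [0, 0, 0]],
    [0.6, [0.0168, 0.0305, 0], [0, 0, 0]],
    [0.6, [0.0168, 0.0305, 0], [0, 0, 0]],
    [0.6, [0.0168, 0.0305, 0], [0, 0, 0]],
    [0.6, [0.0168, 0.0305, 0], [0, 0, 0]],
    [0.6, [0.0168, 0.0305, 0], [0, 0, 0]],
    [0.6, [0, 0, 0.025], [0, 0, 0]],
    [0.6, [0, 0, 0.025], [0, 0, 0]]
  ]
}}

```text
t: 30.45
position: [0.5379, -0.0482, 0.1016]
ee_rot: [0.998, -0.056, 0.0, -0.0]
contact_force: [0.4, -0.1, -4.8]
opening: 0.05
finger_force: 25.0
```

Call:
{"api": "carry_out", "payload": {
  "steps": [
    [0.6, [0, 0, 0], [0, 0, 0]],
    [0.6, [0, 0, 0], [0, 0, 0]],
    [0.6, [0, 0, 0], [0, 0, 0]]
  ]
}}

```text
t: 30.7
position: [0.5369, -0.0458, 0.1022]
ee_rot: [0.999, -0.054, -0.001, -0.0]
contact_force: [-0.1, 0.1, -4.4]
opening: 0.0496
finger_force: 25.0
```

```bash
python3 look.py U wrist 0.005; python3 look.py D wrist 0.09 w5; python3 -c "
from h import *
plan(.5365,-.047,.018,-.107)"
```

```text
(30.8, array([ 0.5383, -0.0459,  0.1041])) [-1.0736  0.9074 -3.5391]
D wrist 0.97 [379 131 463 273] [ 21  19 199] [ 0.5656 -0.1399  1.553   0.636 ]
D wrist 0.77 [269 136 374 351] [ 22  17 138] [ 0.5366 -0.0458 -0.1082  0.8231]
(30.9, array([ 0.5384, -0.046 ,  0.1043])) [ 0.6885  0.0513 -4.5332]
t30.90 at [ 0.5384 -0.046   0.1043] psi -0.107 tilt 0.00 | shift [-0.002   0.0012  0.0863] minrows 0.1 | turn -0.000 rows 0.0
```

View pics/w5_wrist.png

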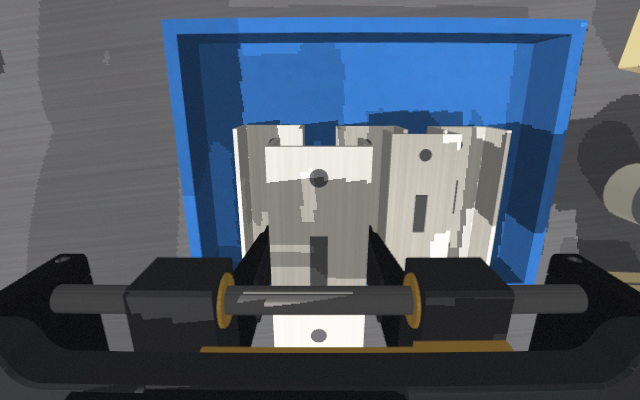

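The second D hangs over the left pair at (318,200) and clear of the first D at (425,190), so I lower it.

Call:
{"api": "carry_out", "payload": {
  "steps": [
    [0.6, [-0.0015, 0.001, 0.02], [0, 0, 0]],
    [0.6, [0, 0, 0.015], [0, 0, 0]],
    [0.6, [0, 0, 0.015], [0, 0, 0]],
    [0.6, [0, 0, 0.01], [0, 0, 0]],
    [0.6, [0, 0, 0.01], [0, 0, 0]],
    [0.6, [0, 0, 0.007], [0, 0, 0]],
    [0.6, [0, 0, 0.004], [0, 0, 0]],
    [0.6, [0, 0, 0.002], [0, 0, 0]],
    [0.6, [0, 0, 0], [0, 0, 0]],
    [0.6, [0, 0, 0], [0, 0, 0]]
  ]
}}

```text
t: 31.73
position: [0.5362, -0.047, 0.0221]
ee_rot: [0.999, -0.053, -0.0, -0.0]
contact_force: [-8.1, 1.5, 9.6]
opening: 0.0497
finger_force: 25.0
```

```bash
python3 -c "
from h import *
plan(.5365,-.047,.018,-.107);print(readout.state()['contact_force'])"
```

```text
t31.73 at [ 0.5362 -0.047   0.0221] psi -0.107 tilt 0.00 | shift [ 0.0003 -0.      0.0041] minrows 0.1 | turn -0.000 rows 0.0
[-8.0603581   1.47633419  9.58114597]
```

Call:
{"api": "carry_out", "payload": {
  "steps": [
    [0.37, [0, 0, 0], [0, 0, 0]],
    [0.37, [0, 0, 0], [0, 0, 0]],
    [0.37, [0, 0, 0], [0, 0, 0]],
    [0.37, [0, 0, -0.015], [0, 0, 0]],
    [0.37, [0, 0, -0.035], [0, 0, 0]],
    [0.37, [0, 0, -0.035], [0, 0, 0]],
    [0.37, [0, 0, -0.035], [0, 0, 0]],
    [0.25, [0, 0, -0.035], [0, 0, 0]],
    [0.25, [0, 0, 0], [0, 0, 0]],
    [0.25, [0, 0, 0], [0, 0, 0]]
  ]
}}

```text
t: 32.57
position: [0.5381, -0.0475, 0.1784]
ee_rot: [0.999, -0.054, 0.004, 0.0]
contact_force: [0.0, 0.4, -1.1]
opening: 0.0701
finger_force: 0.0
```

```bash
python3 look.py D wrist 0.008 w6;python3 look.py U wrist 0.005; python3 look.py cap,timer side,scene 0
python3 -c "
from h import *
a=cv2.imread('pics/w6_wrist.png')[60:300,130:510]; cv2.imwrite('pics/w6c.png',cv2.resize(a,None,fx=2,fy=2))"
```

```text
D wrist 0.64 [295 122 346 246] [ 23   9 245] [ 0.5343 -0.0468 -0.1117  0.9719]
(32.6667, array([ 0.5355, -0.047 ,  0.174 ])) [-0.3727 -0.2587 -0.0021]
U wrist 0.93 [252 115 305 237] [ 21  17 177] [ 0.5414 -0.0087 -0.1072  0.7351]
U wrist 0.72 [404 120 466 237] [ 21  18 148] [ 0.5241 -0.1597 -0.1185  0.6083]
(32.7667, array([ 0.5348, -0.0469,  0.1726])) [-0.4109 -0.7317  0.2298]
cap side 0.84 [342 122 358 150] [ 20  28 137] [ 0.5067 -0.321   0.0824  0.895 ]
cap side 0.79 [365 108 375 132] [ 21  27 149] [ 0.4662 -0.4459  0.1666  0.9461]
timer side 0.8 [288 106 304 132] [ 10 178 208] [ 0.7513 -0.383  -0.0194  0.8856]
timer side 0.71 [363 128 387 158] [ 19  69 169] [ 0.4033 -0.3233 -0.1832  0.942 ]
cap scene 0.84 [165 203 188 232] [ 25  30 145] [ 0.4657 -0.444   0.0684  0.9366]
cap scene 0.8 [200 206 221 233] [ 24  38 144] [ 0.5079 -0.3289  0.0071  0.8894]
timer scene 0.86 [154 240 182 270] [ 14 255 178] [ 0.6574 -0.4601 -0.5581  0.8869]
timer scene 0.78 [193 228 218 255] [ 21  92 156] [ 0.628  -0.3372 -0.1572  0.9069]
timer scene 0.62 [199 186 221 215] [ 21  92 151] [ 0.4066 -0.3239 -0.0465  0.7339]
timer scene 0.58 [180 256 206 288] [ 14 255 164] [ 0.749  -0.3797 -0.0578  0.9444]
(33.0667, array([ 0.5355, -0.047 ,  0.1739])) [-0.4319 -0.7103  0.5787]
```

View pics/w6c.png

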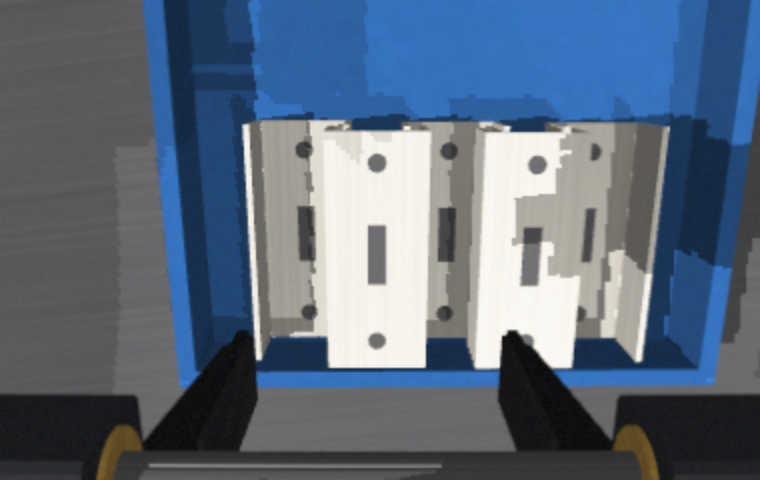

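The rails are fully nested: D rails at crop (378,250) and (530,250), even and level. Next are the tall parts, starting with the cream timer at scene pixel (206,242). The orange ones at (167,255) and (193,272) are look-alikes.

Call:
{"api": "carry_out", "payload": {
  "steps": [
    [0.2, [0.0154, 0.0348, 0], [0, 0, 0]],
    [0.2, [0.0154, 0.0348, 0], [0, 0, 0]],
    [0.2, [0.0154, 0.0348, 0], [0, 0, 0]],
    [0.2, [0.0154, 0.0348, 0], [0, 0, 0]],
    [0.2, [0.0154, 0.0348, 0], [0, 0, 0]],
    [0.2, [0.0154, 0.0348, 0], [0, 0, 0]],
    [0.2, [0.0154, 0.0348, 0], [0, 0, 0]],
    [0.2, [0.0154, 0.0348, 0], [0, 0, 0]],
    [0.2, [0, 0, -0.02], [0, 0, -0.117]],
    [0.2, [0, 0, -0.01], [0, 0, -0.117]]
  ]
}}

```text
t: 33.9
position: [0.6285, -0.3395, 0.2034]
ee_rot: [0.998, 0.065, -0.001, -0.001]
contact_force: [0.3, -0.1, 0.0]
opening: 0.0757
finger_force: 0.0
```

Call:
{"api": "carry_out", "payload": {
  "steps": [
    [0.2, [0, 0, 0], [0, 0, -0.117]],
    [0.2, [0, 0, 0], [0, 0, -0.117]],
    [0.2, [0, 0, 0], [0, 0, -0.117]],
    [0.2, [0, 0, 0], [0, 0, -0.117]],
    [0.2, [0, 0, 0], [0, 0, -0.117]],
    [0.2, [0, 0, 0], [0, 0, -0.117]],
    [0.2, [0, 0, 0], [0, 0, -0.117]],
    [0.2, [0, 0, 0], [0, 0, -0.117]],
    [0.2, [0, 0, 0], [0, 0, -0.117]],
    [0.2, [0, 0, 0], [0, 0, -0.117]]
  ]
}}

```text
t: 34.73
position: [0.6285, -0.337, 0.2042]
ee_rot: [0.795, 0.606, -0.0, -0.0]
contact_force: [-0.8, 0.6, 0.8]
opening: 0.0758
finger_force: 0.0
```

Call:
{"api": "carry_out", "payload": {
  "steps": [
    [0.2, [0, 0, 0], [0, 0, -0.117]],
    [0.2, [0, 0, 0], [0, 0, 0]],
    [0.2, [0, 0, 0], [0, 0, 0]]
  ]
}}

```text
t: 34.98
position: [0.6285, -0.337, 0.2043]
ee_rot: [0.761, 0.648, -0.0, -0.0]
contact_force: [0.6, -0.3, -0.1]
opening: 0.0764
finger_force: 0.0
```

```bash
python3 look.py timer,cap wrist 0 w7; python3 -c "
from h import *
plan(.628,-.337,.055,1.41)"
```

```text
timer wrist 0.95 [336 232 392 322] [ 14 255 231] [ 0.6556 -0.4579 -0.2443  0.6024]
timer wrist 0.93 [ 60 159 157 244] [ 22  75 120] [ 0.404  -0.323  -0.1393  0.9666]
timer wrist 0.91 [405 157 477 246] [ 15 252 181] [ 0.7476 -0.3798 -0.0262  0.973 ]
timer wrist 0.75 [292 140 353 224] [ 28  27 227] [ 0.6297 -0.3355 -0.2795  0.9789]
cap wrist 0.9 [166 157 248 222] [ 30   1 255] [ 0.5102 -0.3252  0.0374  0.9732]
(35.1333, array([ 0.6286, -0.337 ,  0.2045])) [-0.7401  0.3148  0.2102]
t35.13 at [ 0.6286 -0.337   0.2045] psi 1.412 tilt 0.00 | shift [-1.000e-04 -6.000e-04  1.495e-01] minrows 0.1 | turn 0.002 rows 0.0
```

View pics/w7_wrist.png

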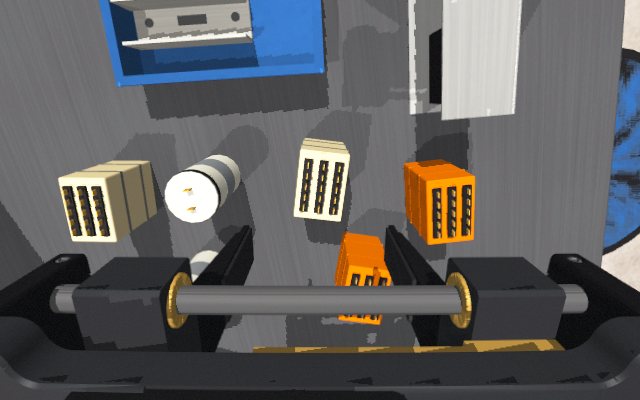

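Cream timer B is at (322,180), turned about 7° further than the tool. The orange look-alikes at (440,200) and (365,280) stay clear.

Call:
{"api": "carry_out", "payload": {
  "steps": [
    [0.2, [0.0017, 0.0008, 0.02], [0, 0, 0.12]],
    [0.2, [0, 0, 0.035], [0, 0, 0]],
    [0.2, [0, 0, 0.035], [0, 0, 0]],
    [0.2, [0, 0, 0.03], [0, 0, 0]],
    [0.2, [0, 0, 0.017], [0, 0, 0]],
    [0.2, [0, 0, 0.0095], [0, 0, 0]],
    [0.2, [0, 0, 0], [0, 0, 0]],
    [0.65, [0, 0, 0], [0, 0, 0]],
    [0.65, [0, 0, 0], [0, 0, 0]],
    [0.65, [0, 0, 0], [0, 0, 0]]
  ],
  "newtons": 20
}}

```text
t: 35.97
position: [0.6311, -0.3364, 0.0609]
ee_rot: [0.798, 0.603, 0.001, 0.002]
contact_force: [-0.8, 0.3, -0.1]
opening: 0.0615
finger_force: 0.0
```

Call:
{"api": "carry_out", "payload": {
  "steps": [
    [0.65, [0, 0, 0], [0, 0, 0]],
    [0.65, [0, 0, 0], [0, 0, 0]],
    [0.65, [0, 0, -0.01], [0, 0, 0]],
    [0.65, [0, 0, -0.03], [0, 0, 0]],
    [0.65, [0, 0, -0.03], [0, 0, 0]],
    [0.65, [0, 0, -0.03], [0, 0, 0]],
    [0.65, [0, 0, -0.03], [0, 0, -0.085]],
    [0.65, [0, 0, 0], [0, 0, -0.088]],
    [0.65, [0, 0, 0], [0, 0, 0]]
  ]
}}

```text
t: 36.72
position: [0.6307, -0.3361, 0.1919]
ee_rot: [0.742, 0.67, 0.001, 0.002]
contact_force: [-0.1, 0.1, -4.1]
opening: 0.0462
finger_force: 19.9
```

```bash
python3 -c "
from h import *
plan(.6323,-.0032,.064,1.464)"
```

```text
t36.72 at [ 0.6307 -0.3361  0.1919] psi 1.469 tilt 0.00 | shift [ 0.3317 -0.033   0.1269] minrows 8.3 | turn 0.005 rows 0.0
```

Call:
{"api": "carry_out", "payload": {
  "steps": [
    [0.65, [0.0331, -0.0033, 0], [0, 0, 0]],
    [0.65, [0.0331, -0.0033, 0], [0, 0, 0]],
    [0.65, [0.0331, -0.0033, 0], [0, 0, 0]],
    [0.65, [0.0331, -0.0033, 0], [0, 0, 0]],
    [0.65, [0.0331, -0.0033, 0], [0, 0, 0]],
    [0.65, [0.0331, -0.0033, 0], [0, 0, 0]],
    [0.65, [0.0331, -0.0033, 0], [0, 0, 0]],
    [0.65, [0.0331, -0.0033, 0], [0, 0, 0]],
    [0.65, [0.0331, -0.0033, 0], [0, 0, 0]],
    [0.65, [0.0331, -0.0033, 0], [0, 0, 0.005]]
  ]
}}

```text
t: 37.55
position: [0.6294, -0.0011, 0.1858]
ee_rot: [0.745, 0.667, -0.001, -0.002]
contact_force: [1.3, 0.7, -3.3]
opening: 0.0459
finger_force: 20.0
```

Call:
{"api": "carry_out", "payload": {
  "steps": [
    [0.65, [0, 0, 0.03], [0, 0, 0]],
    [0.65, [0, 0, 0.03], [0, 0, 0]],
    [0.65, [0, 0, 0], [0, 0, 0]],
    [0.65, [0, 0, 0], [0, 0, 0]]
  ]
}}

```text
t: 37.88
position: [0.628, -0.0024, 0.1241]
ee_rot: [0.745, 0.667, -0.003, -0.003]
contact_force: [-0.3, 0.3, -3.0]
opening: 0.0461
finger_force: 20.0
```

```bash
python3 look.py timer wrist 0.07 w8; python3 -c "
from h import *
plan(.6323,-.0032,.064,1.464)"
```

```text
timer wrist 0.83 [271 169 368 325] [ 24  67 212] [ 0.6265 -0.0018 -0.1088  0.7325]
(37.9833, array([ 0.6314, -0.0032,  0.1289])) [ 0.5582 -0.0445 -2.2836]
t37.98 at [ 0.6314 -0.0032  0.1289] psi 1.461 tilt 0.00 | shift [0.0001 0.0009 0.0649] minrows 0.1 | turn -0.003 rows 0.0
```

View pics/w8_wrist.png

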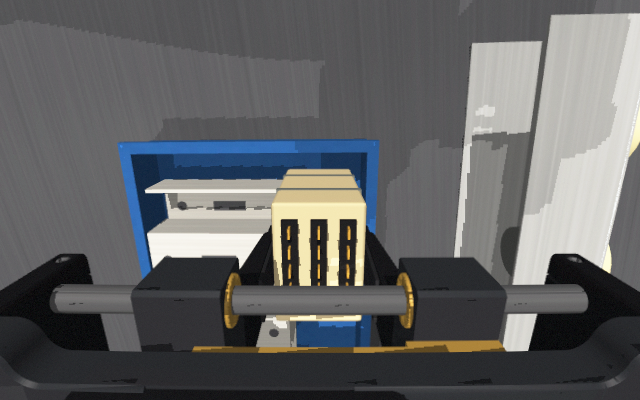

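The timer hangs straight at (318,240) above the far end of the strip, between rails and wall, so I lower it.

Call:
{"api": "carry_out", "payload": {
  "steps": [
    [0.65, [0, 0.0008, 0.025], [0, 0, 0]],
    [0.65, [0, 0, 0.02], [0, 0, 0]],
    [0.65, [0, 0, 0.01], [0, 0, 0]],
    [0.65, [0, 0, 0.006], [0, 0, 0]],
    [0.65, [0, 0, 0.003], [0, 0, 0]],
    [0.65, [0, 0, 0.0015], [0, 0, 0]],
    [0.65, [0, 0, 0], [0, 0, 0]],
    [0.65, [0, 0, 0], [0, 0, 0]]
  ]
}}

```text
t: 38.65
position: [0.6331, -0.0034, 0.0656]
ee_rot: [0.745, 0.667, 0.001, 0.001]
contact_force: [-3.9, -1.1, 5.7]
opening: 0.0457
finger_force: 20.0
```

Call:
{"api": "carry_out", "payload": {
  "steps": [
    [0.37, [0, 0, 0], [0, 0, 0]],
    [0.37, [0, 0, 0], [0, 0, 0]],
    [0.37, [0, 0, 0], [0, 0, 0]],
    [0.37, [0, 0, 0], [0, 0, 0]],
    [0.37, [0, 0, -0.015], [0, 0, 0]],
    [0.37, [0, 0, -0.035], [0, 0, 0]],
    [0.37, [0, 0, -0.035], [0, 0, 0]],
    [0.2, [0, 0, -0.035], [0, 0, 0]],
    [0.2, [0, 0, 0], [0, 0, 0]],
    [0.2, [0, 0, 0], [0, 0, 0]]
  ]
}}

```text
t: 39.48
position: [0.6341, -0.003, 0.1864]
ee_rot: [0.745, 0.668, 0.002, 0.003]
contact_force: [0.1, -0.3, -0.6]
opening: 0.0732
finger_force: 0.0
```

```bash
python3 look.py timer wrist 0.005; python3 look.py cap,timer side,scene; python3 -c "
from h import *
plan(.5095,-.3255,.2,1.464)"
```

```text
timer wrist 0.74 [288 147 349 235] [ 24  53 201] [ 0.6317 -0.0054 -0.1095  0.9734]
(39.5833, array([ 0.6315, -0.0028,  0.1817])) [-1.0205  0.0853  0.3255]
cap side 0.64 [344 121 361 148] [ 20  29 150] [ 0.509  -0.3274  0.0094  0.9366]
cap side 0.62 [364 107 376 137] [ 21  23 159] [ 0.4661 -0.4471  0.0208  0.9407]
timer side 0.97 [365 129 389 158] [ 19  69 154] [ 0.4028 -0.3249 -0.132   0.9295]
timer side 0.88 [279 168 303 192] [ 19  68 204] [ 0.639  -0.0254 -1.2732  0.7966]
timer side 0.72 [316  99 334 125] [ 10 185 189] [ 0.6553 -0.4616 -0.2386  0.8285]
cap scene 0.94 [202 205 222 234] [ 24  38 143] [ 0.5066 -0.3276  0.1426  0.9114]
cap scene 0.67 [167 203 186 228] [ 25  26 156] [ 0.4655 -0.4448  0.0341  0.9353]
timer scene 0.94 [154 242 180 270] [ 14 255 169] [ 0.6567 -0.4602 -0.3226  0.9405]
timer scene 0.94 [178 257 207 289] [ 14 255 164] [ 0.7471 -0.3811 -0.0483  0.9527]
timer scene 0.77 [200 186 221 214] [ 21  92 149] [ 0.4041 -0.3255 -0.066   0.7388]
timer scene 0.63 [294 215 315 236] [ 21  91 152] [ 0.6108 -0.0013 -0.1021  0.7618]
(39.8833, array([ 0.6313, -0.0029,  0.1812])) [-1.0266 -0.9329 -0.0419]
t39.88 at [ 0.6313 -0.0029  0.1812] psi 1.462 tilt 0.00 | shift [-0.3339 -0.0859 -0.0186] minrows 8.6 | turn -0.002 rows 0.0
```

Call:
{"api": "carry_out", "payload": {
  "steps": [
    [0.2, [-0.0334, -0.0086, -0.002], [0, 0, 0]],
    [0.2, [-0.0334, -0.0086, -0.002], [0, 0, 0]],
    [0.2, [-0.0334, -0.0086, -0.002], [0, 0, 0]],
    [0.2, [-0.0334, -0.0086, -0.002], [0, 0, 0]],
    [0.2, [-0.0334, -0.0086, -0.002], [0, 0, 0]],
    [0.2, [-0.0334, -0.0086, -0.002], [0, 0, 0]],
    [0.2, [-0.0334, -0.0086, -0.002], [0, 0, 0]],
    [0.2, [-0.0334, -0.0086, -0.002], [0, 0, 0]],
    [0.2, [-0.0334, -0.0086, -0.002], [0, 0, 0]],
    [0.2, [-0.0334, -0.0086, -0.002], [0, 0, 0]]
  ]
}}

```text
t: 40.72
position: [0.5092, -0.327, 0.2023]
ee_rot: [0.745, 0.668, -0.0, -0.0]
contact_force: [0.2, -0.5, -0.4]
opening: 0.076
finger_force: 0.0
```

Call:
{"api": "carry_out", "payload": {
  "steps": [
    [0.2, [0, 0, 0], [0, 0, 0]],
    [0.2, [0, 0, 0], [0, 0, 0]]
  ]
}}

```text
t: 40.88
position: [0.5094, -0.3269, 0.2023]
ee_rot: [0.746, 0.666, 0.0, -0.0]
contact_force: [0.9, 0.6, 0.4]
opening: 0.0761
finger_force: 0.0
```

```bash
python3 look.py timer,cap wrist; python3 -c "
from h import *
plan(.5095,-.3258,.058,1.464)"
```

```text
timer wrist 0.78 [184 149 253 233] [ 23  52 175] [ 0.4047 -0.3234 -0.1595  0.9682]
cap wrist 0.95 [291 147 353 213] [ 30   1 255] [ 0.5101 -0.3254  0.0795  0.9779]
(41.0333, array([ 0.5104, -0.3245,  0.2022])) [-0.5666  0.5138 -0.6953]
t41.03 at [ 0.5104 -0.3245  0.2022] psi 1.463 tilt 0.00 | shift [-0.0015 -0.0006  0.1442] minrows 0.1 | turn -0.001 rows 0.0
```

Call:
{"api": "carry_out", "payload": {
  "steps": [
    [0.2, [0, 0, 0.02], [0, 0, 0]],
    [0.2, [0, 0, 0.035], [0, 0, 0]],
    [0.2, [0, 0, 0.035], [0, 0, 0]],
    [0.2, [0, 0, 0.03], [0, 0, 0]],
    [0.2, [0, 0, 0.016], [0, 0, 0]],
    [0.2, [0, 0, 0.008], [0, 0, 0]],
    [0.2, [0, 0, 0], [0, 0, 0]],
    [0.65, [0, 0, 0], [0, 0, 0]],
    [0.65, [0, 0, 0], [0, 0, 0]],
    [0.65, [0, 0, 0], [0, 0, 0]]
  ]
}}

```text
t: 41.87
position: [0.5115, -0.3263, 0.061]
ee_rot: [0.744, 0.668, 0.0, 0.002]
contact_force: [0.3, 0.9, -0.3]
opening: 0.0612
finger_force: 0.0
```

Call:
{"api": "carry_out", "payload": {
  "steps": [
    [0.65, [0, 0, 0], [0, 0, 0]],
    [0.65, [0, 0, 0], [0, 0, 0]],
    [0.65, [0, 0, -0.01], [0, 0, 0]],
    [0.65, [0, 0, -0.03], [0, 0, 0]],
    [0.65, [0, 0, -0.03], [0, 0, 0]],
    [0.65, [0, 0, -0.03], [0, 0, 0]],
    [0.65, [0, 0, -0.02], [0, 0, 0]],
    [0.65, [0, 0, 0], [0, 0, 0]],
    [0.65, [0, 0, 0], [0, 0, 0]]
  ]
}}

```text
t: 42.62
position: [0.5106, -0.3261, 0.1802]
ee_rot: [0.745, 0.667, 0.0, 0.001]
contact_force: [-0.4, 0.7, -2.6]
opening: 0.0496
finger_force: 20.0
```

```bash
python3 -c "
from h import *
plan(.6253,-.0688,.064,1.464)"
```

```text
t42.62 at [ 0.5106 -0.3261  0.1802] psi 1.462 tilt 0.00 | shift [0.2685 0.0856 0.1159] minrows 7.0 | turn -0.002 rows 0.0
```

Call:
{"api": "carry_out", "payload": {
  "steps": [
    [0.65, [0.0336, 0.0107, 0], [0, 0, 0]],
    [0.65, [0.0336, 0.0107, 0], [0, 0, 0]],
    [0.65, [0.0336, 0.0107, 0], [0, 0, 0]],
    [0.65, [0.0336, 0.0107, 0], [0, 0, 0]],
    [0.65, [0.0336, 0.0107, 0], [0, 0, 0]],
    [0.65, [0.0336, 0.0107, 0], [0, 0, 0]],
    [0.65, [0.0336, 0.0107, 0], [0, 0, 0]],
    [0.65, [0.0336, 0.0107, 0], [0, 0, 0]],
    [0.65, [0, 0, 0.025], [0, 0, 0]],
    [0.65, [0, 0, 0.025], [0, 0, 0]]
  ]
}}

```text
t: 43.45
position: [0.625, -0.0655, 0.1273]
ee_rot: [0.743, 0.669, 0.0, 0.0]
contact_force: [-0.4, 0.2, -2.7]
opening: 0.05
finger_force: 20.0
```

Call:
{"api": "carry_out", "payload": {
  "steps": [
    [0.65, [0, 0, 0], [0, 0, 0]],
    [0.65, [0, 0, 0], [0, 0, 0]],
    [0.65, [0, 0, 0], [0, 0, 0]]
  ]
}}

```text
t: 43.7
position: [0.6239, -0.0679, 0.128]
ee_rot: [0.745, 0.667, -0.0, -0.001]
contact_force: [0.7, -0.2, -1.7]
opening: 0.0498
finger_force: 20.0
```

```bash
python3 look.py timer wrist 0.005;python3 look.py cap wrist 0.07; python3 -c "
from h import *
plan(.6253,-.0688,.064,1.464)"
```

```text
timer wrist 0.69 [283  73 361 176] [ 24  70 215] [ 0.6318 -0.0049 -0.1109  0.9853]
(43.8, array([ 0.6252, -0.0684,  0.1301])) [-0.3102 -0.1815 -1.4162]
cap wrist 0.97 [268 178 375 288] [ 26  18 239] [ 0.6241 -0.0671  0.0995  0.8143]
(43.9, array([ 0.6253, -0.0683,  0.1304])) [-1.1522 -0.1837 -0.3979]
t43.90 at [ 0.6253 -0.0683  0.1304] psi 1.461 tilt 0.00 | shift [-0.0005 -0.0001  0.0664] minrows 0.1 | turn -0.003 rows 0.0
```

Call:
{"api": "carry_out", "payload": {
  "steps": [
    [0.65, [0, 0, 0.025], [0, 0, 0]],
    [0.65, [0, 0, 0.02], [0, 0, 0]],
    [0.65, [0, 0, 0.01], [0, 0, 0]],
    [0.65, [0, 0, 0.006], [0, 0, 0]],
    [0.65, [0, 0, 0.003], [0, 0, 0]],
    [0.65, [0, 0, 0.002], [0, 0, 0]],
    [0.65, [0, 0, 0], [0, 0, 0]],
    [0.65, [0, 0, 0], [0, 0, 0]]
  ]
}}

```text
t: 44.57
position: [0.6254, -0.0679, 0.0649]
ee_rot: [0.745, 0.668, 0.001, 0.001]
contact_force: [-2.6, 1.0, 4.3]
opening: 0.0496
finger_force: 20.0
```

Call:
{"api": "carry_out", "payload": {
  "steps": [
    [0.37, [0, 0, 0], [0, 0, 0]],
    [0.37, [0, 0, 0], [0, 0, 0]],
    [0.37, [0, 0, 0], [0, 0, 0]],
    [0.37, [0, 0, 0], [0, 0, 0]],
    [0.37, [0, 0, -0.015], [0, 0, 0]],
    [0.37, [0, 0, -0.035], [0, 0, 0]],
    [0.37, [0, 0, -0.035], [0, 0, 0]],
    [0.2, [0, 0, -0.035], [0, 0, 0]],
    [0.2, [0, 0, 0], [0, 0, 0]],
    [0.2, [0, 0, 0], [0, 0, 0]]
  ]
}}

```text
t: 45.4
position: [0.6265, -0.0681, 0.1864]
ee_rot: [0.745, 0.668, 0.002, 0.003]
contact_force: [0.9, 0.5, 0.2]
opening: 0.0735
finger_force: 0.0
```

```bash
python3 look.py timer,cap wrist 0.005; python3 look.py cap side,scene; python3 -c "
from h import *
plan(.466,-.446,.2,1.464)"
```

```text
timer wrist 0.93 [288  79 347 161] [ 24  71 215] [ 0.6318 -0.0045 -0.1115  0.9572]
(45.55, array([ 0.6234, -0.0675,  0.1807])) [ 0.7162 -0.0702 -0.8291]
cap side 0.56 [363 108 375 134] [ 20  28 146] [ 0.4658 -0.446   0.0039  0.8939]
cap scene 0.92 [165 202 187 229] [ 25  33 142] [ 0.4665 -0.4445  0.1168  0.9322]
cap scene 0.53 [279 213 293 238] [ 26  15 173] [ 0.6041 -0.0654  0.0372  0.7394]
(45.75, array([ 0.6236, -0.0675,  0.1808])) [-0.2672 -0.2638 -0.6629]
t45.75 at [ 0.6236 -0.0675  0.1808] psi 1.462 tilt 0.00 | shift [-0.3934 -0.1155 -0.0191] minrows 10.2 | turn -0.002 rows 0.0
```

Call:
{"api": "carry_out", "payload": {
  "steps": [
    [0.2, [-0.0358, -0.0105, -0.002], [0, 0, 0]],
    [0.2, [-0.0358, -0.0105, -0.002], [0, 0, 0]],
    [0.2, [-0.0358, -0.0105, -0.002], [0, 0, 0]],
    [0.2, [-0.0358, -0.0105, -0.002], [0, 0, 0]],
    [0.2, [-0.0358, -0.0105, -0.002], [0, 0, 0]],
    [0.2, [-0.0358, -0.0105, -0.002], [0, 0, 0]],
    [0.2, [-0.0358, -0.0105, -0.002], [0, 0, 0]],
    [0.2, [-0.0358, -0.0105, -0.002], [0, 0, 0]],
    [0.2, [-0.0358, -0.0105, -0.002], [0, 0, 0]],
    [0.2, [-0.0358, -0.0105, -0.002], [0, 0, 0]]
  ]
}}

```text
t: 46.58
position: [0.4799, -0.4135, 0.2019]
ee_rot: [0.745, 0.667, 0.0, -0.001]
contact_force: [0.9, -0.2, -0.2]
opening: 0.076
finger_force: 0.0
```

Call:
{"api": "carry_out", "payload": {
  "steps": [
    [0.2, [-0.0358, -0.0105, 0], [0, 0, 0]],
    [0.2, [0, 0, 0], [0, 0, 0]],
    [0.2, [0, 0, 0], [0, 0, 0]],
    [0.2, [0, 0, 0], [0, 0, 0]]
  ]
}}

```text
t: 46.92
position: [0.4666, -0.4462, 0.2017]
ee_rot: [0.745, 0.667, 0.0, -0.001]
contact_force: [0.3, 1.5, -0.6]
opening: 0.0764
finger_force: 0.0
```

```bash
python3 look.py timer,cap wrist; python3 -c "
from h import *
plan(.466,-.446,.058,1.464)"
```

```text
timer wrist 0.9 [458 131 562 216] [ 14 251 183] [ 0.656  -0.4589 -0.3174  0.9593]
timer wrist 0.73 [543  38 640 117] [ 14 248 154] [ 0.7494 -0.3798 -0.0419  0.9858]
timer wrist 0.64 [203   9 273 100] [ 25  29 159] [ 0.4046 -0.3235 -0.1613  0.979 ]
cap wrist 0.97 [290 149 346 214] [ 30   1 255] [ 0.4673 -0.4434  0.0419  0.967 ]
(47.0667, array([ 0.4674, -0.4453,  0.2023])) [-0.2216 -0.1426 -0.4866]
t47.07 at [ 0.4674 -0.4453  0.2023] psi 1.464 tilt 0.00 | shift [-0.001  -0.0013  0.1443] minrows 0.1 | turn -0.000 rows 0.0
```

Call:
{"api": "carry_out", "payload": {
  "steps": [
    [0.2, [0.0012, 0, 0.02], [0, 0, 0]],
    [0.2, [0, 0, 0.035], [0, 0, 0]],
    [0.2, [0, 0, 0.035], [0, 0, 0]],
    [0.2, [0, 0, 0.03], [0, 0, 0]],
    [0.2, [0, 0, 0.016], [0, 0, 0]],
    [0.2, [0, 0, 0.008], [0, 0, 0]],
    [0.2, [0, 0, 0], [0, 0, 0]],
    [0.65, [0, 0, 0], [0, 0, 0]],
    [0.65, [0, 0, 0], [0, 0, 0]],
    [0.65, [0, 0, 0], [0, 0, 0]]
  ]
}}

```text
t: 47.9
position: [0.4682, -0.4464, 0.0611]
ee_rot: [0.744, 0.668, -0.0, 0.002]
contact_force: [0.7, 0.2, 0.0]
opening: 0.0614
finger_force: 0.0
```

Call:
{"api": "carry_out", "payload": {
  "steps": [
    [0.65, [0, 0, 0], [0, 0, 0]],
    [0.65, [0, 0, 0], [0, 0, 0]],
    [0.65, [0, 0, -0.01], [0, 0, 0]],
    [0.65, [0, 0, -0.03], [0, 0, 0]],
    [0.65, [0, 0, -0.03], [0, 0, 0]],
    [0.65, [0, 0, -0.03], [0, 0, 0]],
    [0.65, [0, 0, -0.02], [0, 0, 0]],
    [0.65, [0, 0, 0], [0, 0, 0]],
    [0.65, [0, 0, 0], [0, 0, 0]]
  ]
}}

```text
t: 48.65
position: [0.4673, -0.4459, 0.1802]
ee_rot: [0.745, 0.668, -0.0, 0.001]
contact_force: [0.1, 0.1, -2.5]
opening: 0.0496
finger_force: 20.0
```

```bash
python3 -c "
from h import *
plan(.6194,-.1235,.064,1.464)"
```

```text
t48.65 at [ 0.4673 -0.4459  0.1802] psi 1.462 tilt 0.00 | shift [0.3373 0.1158 0.1159] minrows 8.9 | turn -0.002 rows 0.0
```

Call:
{"api": "carry_out", "payload": {
  "steps": [
    [0.65, [0.0337, 0.0116, 0], [0, 0, 0]],
    [0.65, [0.0337, 0.0116, 0], [0, 0, 0]],
    [0.65, [0.0337, 0.0116, 0], [0, 0, 0]],
    [0.65, [0.0337, 0.0116, 0], [0, 0, 0]],
    [0.65, [0.0337, 0.0116, 0], [0, 0, 0]],
    [0.65, [0.0337, 0.0116, 0], [0, 0, 0]],
    [0.65, [0.0337, 0.0116, 0], [0, 0, 0]],
    [0.65, [0.0337, 0.0116, 0], [0, 0, 0]],
    [0.65, [0.0337, 0.0116, 0], [0, 0, 0]],
    [0.65, [0.0337, 0.0116, 0], [0, 0, 0]]
  ]
}}

```text
t: 49.48
position: [0.6176, -0.1209, 0.1752]
ee_rot: [0.745, 0.667, -0.001, -0.002]
contact_force: [-0.1, -1.5, -1.0]
opening: 0.0498
finger_force: 20.0
```

Call:
{"api": "carry_out", "payload": {
  "steps": [
    [0.65, [0, 0, 0.025], [0, 0, 0]],
    [0.65, [0, 0, 0.025], [0, 0, 0]],
    [0.65, [0, 0, 0], [0, 0, 0]],
    [0.65, [0, 0, 0], [0, 0, 0]],
    [0.65, [0, 0, 0], [0, 0, 0]]
  ]
}}

```text
t: 49.9
position: [0.6177, -0.1226, 0.1268]
ee_rot: [0.745, 0.667, -0.001, -0.002]
contact_force: [-0.6, 0.7, -1.2]
opening: 0.0494
finger_force: 20.0
```

```bash
python3 look.py cap wrist 0.005;python3 look.py cap wrist 0.07 w9; python3 -c "
from h import *
plan(.6194,-.1235,.064,1.464)"
```

```text
(50.0, array([ 0.6185, -0.1229,  0.1282])) [-0.4775  0.5074 -1.7933]
(50.1, array([ 0.6189, -0.1231,  0.1289])) [-0.5871  0.8162 -2.4288]
t50.10 at [ 0.6189 -0.1231  0.1289] psi 1.462 tilt 0.00 | shift [-0.0003  0.0005  0.0649] minrows 0.1 | turn -0.002 rows 0.0
```

View pics/w9_wrist.png

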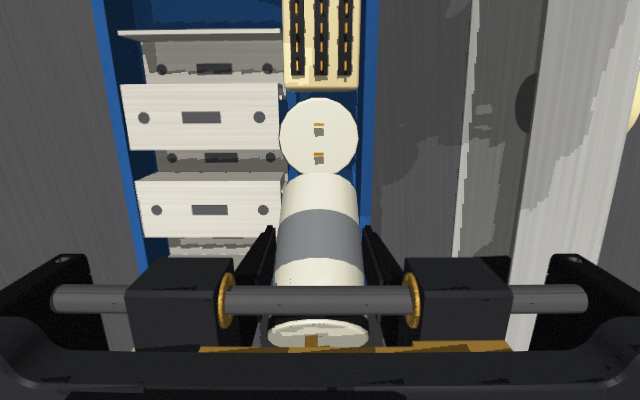

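The held capacitor has swung in the grip: its top is at (318,335) and its foot points toward the placed cap at (318,135). I lift it and measure the tilt.

Call:
{"api": "carry_out", "payload": {
  "steps": [
    [0.65, [0, 0, -0.03], [0, 0, 0]],
    [0.65, [0, 0, -0.03], [0, 0, 0]],
    [0.65, [-0.02, 0, 0], [0, 0, 0]],
    [0.65, [-0.02, 0, 0], [0, 0, 0]],
    [0.65, [0, 0, 0], [0, 0, 0]],
    [0.65, [0, 0, 0], [0, 0, 0]],
    [0.65, [0, 0, 0], [0, 0, 0]]
  ]
}}

```text
t: 50.68
position: [0.6143, -0.1624, 0.1884]
ee_rot: [0.745, 0.667, 0.0, -0.0]
contact_force: [0.1, 0.9, -1.5]
opening: 0.0495
finger_force: 20.0
```

```bash
cat > tilt.py <<'E'
from h import *
t_,p0,M=tcp()
for c in ("wrist","scene","side"):
    p=cams.get_image(c)
    g=p0-M[:,2]*arm.grip_point_offset
    for d,_ in see('cap',p,.3):
        m=d['mask']; best=[]
        for phi in np.radians(np.arange(-60,61,5)):
            for h in (.06,.066,.072,.078,.084):
                b=SH['cap'][0]-[0,0,h]                      # grasp point h above cap's underside
                W=(b*[1,-1,-1])                               # world-up -> tool axes
                W=R.from_rotvec([0,phi,0]).apply(W)@M.T+g
                u=proj(p,W); o=np.zeros(m.shape,np.uint8)
                if np.abs(u).max()>3000: continue
                cv2.fillConvexPoly(o,cv2.convexHull(np.round(u*16).astype(np.int32)),1,shift=4); o=o>0
                best.append(((o&m).sum()/(o|m).sum(),np.degrees(phi).round(),h))
        best.sort(reverse=True)
        if best[0][0]>.4: print(c,d['conf'],d['box'],best[:3])
    if c=="scene":
        u=proj(p,[g])[0].astype(int); a=p['image'][max(u[1]-60,0):u[1]+60,u[0]-80:u[0]+80]; cv2.imwrite("pics/tilt%d.png"%(t_*100),cv2.resize(a,None,fx=4,fy=4,interpolation=3))
print(p0)
E
python3 tilt.py; ls -t pics|head -2
```

```text
wrist 0.73 [267.2, 172.7, 367.4, 348.0] [(np.float64(0.6841261027824048), np.float64(10.0), 0.06), (np.float64(0.6724625473798207), np.float64(15.0), 0.06), (np.float64(0.6521078173419868), np.float64(20.0), 0.06)]
side 0.81 [300.6, 103.1, 318.9, 133.2] [(np.float64(0.7538461538461538), np.float64(5.0), 0.06), (np.float64(0.7504873294346979), np.float64(0.0), 0.06), (np.float64(0.7476099426386233), np.float64(10.0), 0.06)]
[ 0.6143 -0.1624  0.1884]
tilt5068.png
w9_wrist.png
```

View pics/tilt5068.png

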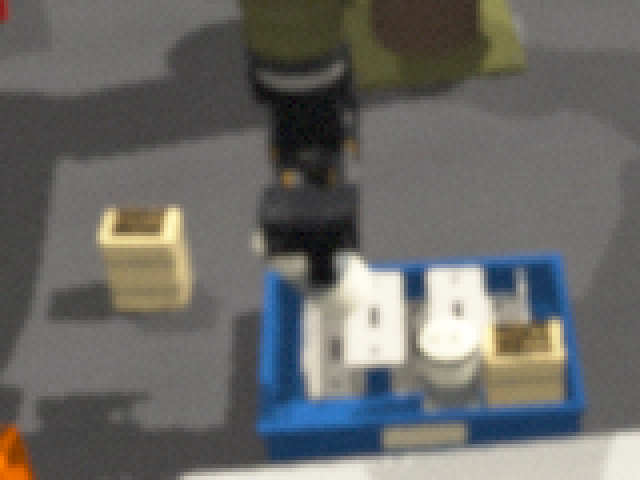

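```bash
cat > tilt2.py <<'E'
from h import *
t_,p0,M=tcp(); p=cams.get_image("wrist"); g=p0-M[:,2]*arm.grip_point_offset
for d,_ in see('cap',p,.2):
    m=d['mask'].copy(); print(d['conf'],d['box'])
    if m[175:350,280:360].sum()<2000: continue
    best=[]
    keep=np.zeros(m.shape,bool); keep[0:255,285:352]=1; keep[312:345,280:355]=1
    for phi in np.radians(np.arange(-90,91,5)):
        for h in np.arange(.03,.091,.006):
          for s in (-.008,0,.008):
            W=((SH['cap'][0]-[s,0,h])*[1,-1,-1])
            W=R.from_rotvec([0,phi,0]).apply(W)@M.T+g
            o=np.zeros(m.shape,np.uint8); u=proj(p,W)
            cv2.fillConvexPoly(o,cv2.convexHull(np.round(u*16).astype(np.int32)),1,shift=4); o=(o>0)&keep; mm=m&keep
            best.append(((o&mm).sum()/(o|mm).sum(),np.degrees(phi).round(),h,s))
    best.sort(reverse=True); print(*[tuple(np.round(b,3)) for b in best[:6]],sep='\n')
E
python3 tilt2.py
```

```text
0.74 [264.8, 172.8, 366.3, 347.9]
(np.float64(0.966), np.float64(25.0), np.float64(0.042), np.float64(0.0))
(np.float64(0.965), np.float64(30.0), np.float64(0.048), np.float64(0.008))
(np.float64(0.962), np.float64(15.0), np.float64(0.036), np.float64(-0.008))
(np.float64(0.96), np.float64(45.0), np.float64(0.042), np.float64(0.008))
(np.float64(0.96), np.float64(30.0), np.float64(0.03), np.float64(-0.008))
(np.float64(0.959), np.float64(25.0), np.float64(0.054), np.float64(0.008))
0.63 [284.0, 42.6, 354.5, 111.5]
```

The held cap leans about 30° about the finger axis, with its foot toward +y. It probably swung when the move stopped hard. I'll set it down on clear bench with the tool tilted to match, then regrasp it harder and move more gently.

Call:
{"api": "carry_out", "payload": {
  "steps": [
    [0.7, [-0.008, -0.001, 0], [0, 0, 0]],
    [0.7, [-0.015, -0.001, 0], [0, 0, 0]],
    [0.7, [-0.022, -0.002, 0], [0, 0, 0]],
    [0.7, [-0.028, -0.002, 0], [0, 0, 0]],
    [0.7, [-0.028, -0.002, 0], [0, 0, 0]],
    [0.7, [-0.028, -0.002, 0], [0, 0, 0]],
    [0.7, [-0.022, -0.002, 0], [0, 0, 0]],
    [0.7, [-0.015, -0.002, 0], [0, 0, 0]],
    [0.7, [-0.008, -0.001, 0], [0, 0, 0]],
    [0.7, [0, 0, 0], [0, 0, 0]]
  ],
  "newtons": 35
}}

```text
t: 51.92
position: [0.58, -0.336, 0.1885]
ee_rot: [0.745, 0.667, -0.0, -0.0]
contact_force: [-1.1, 0.7, -1.2]
opening: 0.049
finger_force: 35.0
```

Call:
{"api": "carry_out", "payload": {
  "steps": [
    [0.7, [0, 0, 0], [0, -0.1, 0]],
    [0.7, [0, 0, 0], [0, -0.1, 0]],
    [0.7, [0, 0, 0], [0, -0.1, 0]],
    [0.7, [0, 0, 0], [0, -0.1, 0]],
    [0.7, [0, 0, 0], [0, -0.1, 0]],
    [0.7, [0, 0, 0], [0, 0, 0]],
    [0.7, [0, 0, 0], [0, 0, 0]]
  ]
}}

```text
t: 52.5
position: [0.5809, -0.3317, 0.1876]
ee_rot: [0.721, 0.648, -0.183, 0.164]
contact_force: [-0.2, 0.3, -2.6]
opening: 0.0492
finger_force: 35.0
```

```bash
cat > tilt3.py <<'E'
from h import *
# joint fit over scene+side: cap axis tilt in tool-x plane (world lean), height
t_,p0,M=tcp(); print(p0,M[:,2],readout.state()['contact_force'])
for c in ("scene","side"):
    p=cams.get_image(c)
    u=proj(p,[p0])[0].astype(int)
    a=p['image'][max(u[1]-45,0):u[1]+45,u[0]-50:u[0]+50]; cv2.imwrite(f"pics/t3_{c}.png",cv2.resize(a,None,fx=4,fy=4,interpolation=3))
a=[cv2.imread(f"pics/t3_{c}.png") for c in("scene","side")]; h=min(x.shape[0] for x in a); cv2.imwrite("pics/t3.png",np.hstack([x[:h] for x in a]))
E
python3 tilt3.py; python3 tilt2.py
```

```text
[ 0.5809 -0.3317  0.1876] [-0.052 -0.474 -0.879] [-0.1653396   0.33244567 -2.58237532]
0.73 [264.8, 172.4, 368.2, 348.8]
(np.float64(0.966), np.float64(25.0), np.float64(0.042), np.float64(0.0))
(np.float64(0.965), np.float64(30.0), np.float64(0.048), np.float64(0.008))
(np.float64(0.965), np.float64(15.0), np.float64(0.036), np.float64(-0.008))
(np.float64(0.962), np.float64(30.0), np.float64(0.03), np.float64(-0.008))
(np.float64(0.962), np.float64(45.0), np.float64(0.042), np.float64(0.008))
(np.float64(0.961), np.float64(25.0), np.float64(0.054), np.float64(0.008))
```

View pics/t3.png

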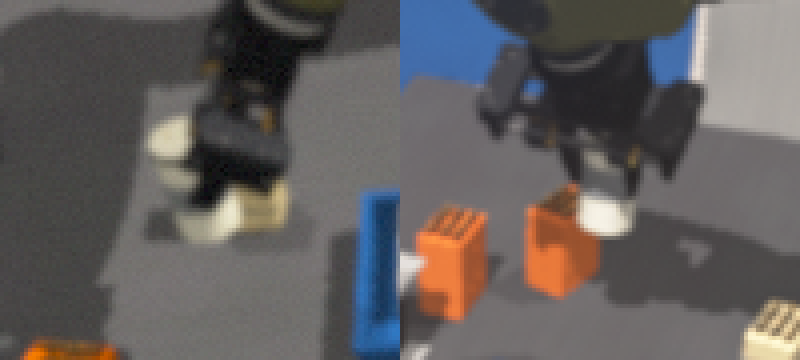

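In the left (scene) crop the cap runs from its top at (170,140) to its foot at (210,220), so about 17° of lean remains. I tilt the tool further and lower it.

Call:
{"api": "carry_out", "payload": {
  "steps": [
    [0.7, [0, 0, 0], [0, -0.1, 0]],
    [0.7, [0, 0, 0], [0, -0.1, 0]],
    [0.7, [0, 0, 0], [0, -0.1, 0]],
    [0.7, [0, 0, 0], [0, 0, 0]],
    [0.7, [0, 0, 0], [0, 0, 0]]
  ]
}}

```text
t: 53.12
position: [0.5803, -0.3338, 0.1873]
ee_rot: [0.686, 0.616, -0.29, 0.258]
contact_force: [-0.1, -0.8, -1.9]
opening: 0.0494
finger_force: 35.0
```

Call:
{"api": "carry_out", "payload": {
  "steps": [
    [0.7, [0.0143, 0, 0.0139], [0, 0, 0]],
    [0.7, [0.0143, 0, 0.0139], [0, 0, 0]],
    [0.7, [0.0143, 0, 0.0139], [0, 0, 0]],
    [0.7, [0.0143, 0, 0.0139], [0, 0, 0]],
    [0.7, [0.0143, 0, 0.0139], [0, 0, 0]],
    [0.7, [0.007, 0, 0.007], [0, 0, 0]],
    [0.7, [0, 0, 0], [0, 0, 0]],
    [0.7, [0, 0, 0], [0, 0, 0]]
  ]
}}

```text
t: 53.78
position: [0.581, -0.3353, 0.0799]
ee_rot: [0.686, 0.614, -0.29, 0.26]
contact_force: [-0.0, 0.1, -1.6]
opening: 0.0485
finger_force: 35.0
```

```bash
python3 look.py cap side,scene 0.03; python3 -c "
from h import *
print(tcp(),readout.state()['joint_positions'])"
```

```text
cap scene 0.88 [195 211 210 240] [ 25  36 157] [ 0.5657 -0.3427  0.0472  0.6444]
(53.9833, array([ 0.5819, -0.3348,  0.0812])) [ 0.2249 -0.4976 -2.2712]
(53.9833, array([ 0.5819, -0.3348,  0.0812]), array([[ 0.078,  0.994, -0.076],
       [ 0.692, -0.109, -0.714],
       [-0.718,  0.003, -0.696]])) [-0.29308119  0.28297807  1.87087786 -0.94666761  1.05317474  0.34107873]
```

Call:
{"api": "carry_out", "payload": {
  "steps": [
    [0.7, [0.0043, 0, 0.0042], [0, 0, 0]],
    [0.7, [0.0043, 0, 0.0042], [0, 0, 0]],
    [0.7, [0.0043, 0, 0.0042], [0, 0, 0]],
    [0.7, [0.0043, 0, 0.0042], [0, 0, 0]],
    [0.7, [0.0043, 0, 0.0042], [0, 0, 0]],
    [0.7, [0.0043, 0, 0.0042], [0, 0, 0]],
    [0.7, [0, 0, 0], [0, 0, 0]]
  ]
}}

```text
t: 54.57
position: [0.5807, -0.3349, 0.043]
ee_rot: [0.685, 0.615, -0.291, 0.26]
contact_force: [-0.1, 0.4, 1.0]
opening: 0.049
finger_force: 35.0
```

Call:
{"api": "carry_out", "payload": {
  "steps": [
    [0.7, [0.0022, 0, 0.0021], [0, 0, 0]],
    [0.7, [0.0022, 0, 0.0021], [0, 0, 0]],
    [0.7, [0, 0, 0], [0, 0, 0]]
  ]
}}

```text
t: 54.82
position: [0.5819, -0.3363, 0.0407]
ee_rot: [0.685, 0.614, -0.292, 0.262]
contact_force: [-3.0, -1.5, 9.3]
opening: 0.0487
finger_force: 35.0
```

Call:
{"api": "carry_out", "payload": {
  "steps": [
    [0.6, [0, 0, 0], [0, 0, 0]],
    [0.4, [0, 0, 0], [0, 0, 0]],
    [0.35, [0, 0, 0], [0, 0, 0]],
    [0.3, [0, 0, 0], [0, 0, 0]],
    [0.25, [0, 0, 0], [0, 0, 0]],
    [0.2, [0, 0, 0], [0, 0, 0]],
    [0.2, [0, 0, 0], [0, 0, 0]],
    [0.2, [0, 0, 0], [0, 0, 0]]
  ]
}}

```text
t: 55.48
position: [0.5806, -0.3342, 0.0366]
ee_rot: [0.686, 0.615, -0.29, 0.26]
contact_force: [0.0, -0.6, 0.8]
opening: 0.0755
finger_force: 0.0
```

```bash
python3 look.py cap wrist,side,scene 0; python3 -c "
from h import *
print(tcp())"
```

```text
cap wrist 0.57 [  0   1 640 150] [107 173 214] [ 0.5957 -0.1849  0.0074  0.7791]
cap wrist 0.55 [274 182 366 350] [ 29  19 141] [ 0.5783 -0.3508  0.0732  0.7795]
cap scene 0.7 [281 217 293 238] [ 26  22 170] [ 0.5913 -0.0653  0.1934  0.6699]
cap scene 0.53 [193 219 209 250] [ 25  26 155] [ 0.5773 -0.351   0.0292  0.7873]
(55.7833, array([ 0.5807, -0.3344,  0.0369])) [ 0.1201 -0.7372 -0.3866]
(55.7833, array([ 0.5807, -0.3344,  0.0369]), array([[ 0.076,  0.994, -0.078],
       [ 0.693, -0.109, -0.713],
       [-0.717,  0.   , -0.697]]))
```

Call:
{"api": "carry_out", "payload": {
  "steps": [
    [0.2, [0, 0, -0.02], [0, 0, 0]],
    [0.2, [0, 0, -0.03], [0, 0, 0]],
    [0.2, [0, 0, -0.035], [0, 0, 0]],
    [0.2, [0, 0, -0.035], [0, 0, 0]],
    [0.2, [-0.03, 0, -0.03], [0, 0, 0]],
    [0.2, [-0.03, 0, -0.03], [0, 0, 0]],
    [0.2, [0, 0, 0], [0, 0.1, 0]],
    [0.2, [0, 0, 0], [0, 0.1, 0]],
    [0.2, [0, 0, 0], [0, 0.1, 0]],
    [0.2, [0, 0, 0], [0, 0.1, 0]]
  ]
}}

```text
t: 56.62
position: [0.5908, -0.247, 0.2053]
ee_rot: [0.73, 0.655, -0.145, 0.132]
contact_force: [0.6, 0.2, 0.8]
opening: 0.0759
finger_force: 0.0
```

Call:
{"api": "carry_out", "payload": {
  "steps": [
    [0.2, [0, 0, 0], [0, 0.1, 0]],
    [0.2, [0, 0, 0], [0, 0.1, 0]],
    [0.2, [0, 0, 0], [0, 0.1, 0]],
    [0.2, [0, 0, 0], [0, 0.1, 0]],
    [0.2, [0, 0, 0], [0, 0, 0]],
    [0.2, [0, 0, 0], [0, 0, 0]]
  ]
}}

```text
t: 57.12
position: [0.5897, -0.2489, 0.2037]
ee_rot: [0.745, 0.667, -0.001, 0.0]
contact_force: [-0.6, 0.4, -0.3]
opening: 0.076
finger_force: 0.0
```

```bash
python3 look.py cap,timer wrist,side,scene 0; python3 -c "
from h import *
plan(.578,-.351,.2,1.464);print(tcp())"
```

```text
cap wrist 0.79 [309   2 359  12] [ 70  13 106] [ 0.6241 -0.0648  0.0336  0.9575]
cap wrist 0.62 [293 230 344 285] [ 30  10 224] [ 0.5788 -0.3426  0.1606  0.7128]
cap side 0.89 [331 118 345 140] [ 21  19 214] [ 0.5767 -0.3556  0.1333  0.8423]
timer side 0.97 [316  97 336 127] [ 10 175 155] [ 0.6572 -0.461  -0.1518  0.9144]
timer side 0.91 [277 166 301 192] [ 19  69 188] [ 0.6371 -0.0224 -1.2429  0.8001]
timer side 0.9 [286 106 303 130] [ 10 177 197] [ 0.7487 -0.3832 -0.0925  0.939 ]
timer side 0.69 [366 130 388 160] [ 20  70 220] [ 0.4034 -0.3267 -0.0741  0.8911]
cap scene 0.74 [193 222 212 250] [ 25  26 171] [ 0.5788 -0.351   0.1177  0.8274]
cap scene 0.71 [280 216 295 237] [ 26  23 168] [ 0.6084 -0.0659  0.0041  0.7802]
timer scene 0.85 [292 215 315 236] [ 21  92 149] [ 0.6137 -0.0038 -0.0176  0.7582]
timer scene 0.83 [153 241 183 268] [ 13 255 162] [ 0.6559 -0.4607 -0.3011  0.9369]
timer scene 0.7 [201 185 223 212] [ 21  92 152] [ 0.4055 -0.3258 -0.0396  0.7937]
(57.5667, array([ 0.5903, -0.2469,  0.2038])) [ 1.3864 -0.3555 -0.5739]
t57.57 at [ 0.5903 -0.2469  0.2038] psi 1.463 tilt 0.00 | shift [-0.1048 -0.001   0.0038] minrows 2.6 | turn -0.001 rows 0.0
(57.5667, array([ 0.5903, -0.2469,  0.2038]), array([[ 0.108,  0.994, -0.   ],
       [ 0.994, -0.108, -0.   ],
       [-0.   , -0.   , -1.   ]]))
```

Call:
{"api": "carry_out", "payload": {
  "steps": [
    [0.2, [-0.025, 0, 0], [0, 0, 0]],
    [0.2, [-0.03, 0, 0], [0, 0, 0]],
    [0.2, [-0.03, 0, 0], [0, 0, 0]],
    [0.2, [-0.02, 0, 0], [0, 0, 0]],
    [0.2, [0, 0, 0], [0, 0, 0]],
    [0.2, [0, 0, 0], [0, 0, 0]]
  ]
}}

```text
t: 58.07
position: [0.5786, -0.3524, 0.2036]
ee_rot: [0.745, 0.667, 0.0, -0.0]
contact_force: [-0.6, -0.6, -0.1]
opening: 0.0762
finger_force: 0.0
```

```bash
python3 look.py cap wrist 0 w10; python3 -c "
from h import *
plan(.578,-.351,.058,1.464)
a=cv2.imread('pics/w10_wrist.png')[80:280,200:440]; b=cv2.imread('pics/w10_wrist.png')
s=cams.get_image('scene')['image'][190:270,150:320]; a=cv2.resize(a,(480,400)); s=cv2.resize(s,(800-480,150),interpolation=3); o=np.zeros((400,800,3),np.uint8); o[:,:480]=a; o[:150,480:]=s; cv2.imwrite('pics/w10c.png',o)"
```

```text
cap wrist 0.63 [292 148 344 212] [ 30   1 255] [ 0.5789 -0.3487  0.0595  0.9724]
(58.1667, array([ 0.5789, -0.351 ,  0.2037])) [ 0.7082  0.1784 -0.1287]
t58.17 at [ 0.5789 -0.351   0.2037] psi 1.463 tilt 0.00 | shift [-0.0002 -0.0009  0.1457] minrows 0.1 | turn -0.001 rows 0.0
```

View pics/w10c.png

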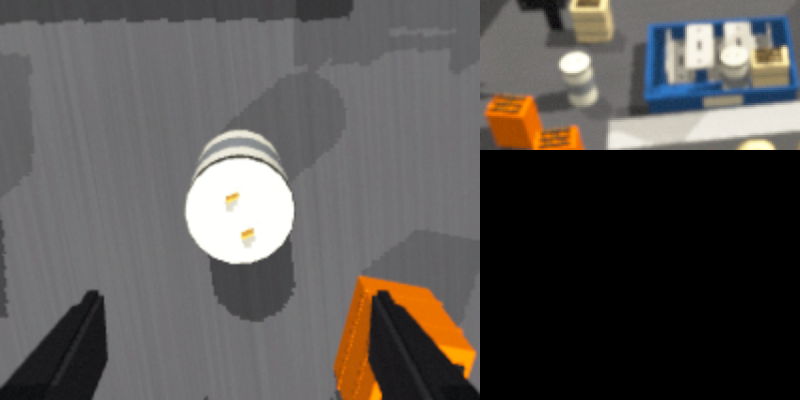

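The cap is upright again at crop (240,210), with the orange block clear of the fingers. I regrasp it at 40 N.

Call:
{"api": "carry_out", "payload": {
  "steps": [
    [0.2, [0.002, 0, 0.02], [0, 0, 0]],
    [0.2, [0, 0, 0.035], [0, 0, 0]],
    [0.2, [0, 0, 0.035], [0, 0, 0]],
    [0.2, [0, 0, 0.03], [0, 0, 0]],
    [0.2, [0, 0, 0.017], [0, 0, 0]],
    [0.2, [0, 0, 0.008], [0, 0, 0]],
    [0.2, [0, 0, 0], [0, 0, 0]],
    [0.7, [0, 0, 0], [0, 0, 0]],
    [0.7, [0, 0, 0], [0, 0, 0]],
    [0.7, [0, 0, 0], [0, 0, 0]]
  ],
  "newtons": 40
}}

```text
t: 59.05
position: [0.5804, -0.3507, 0.0615]
ee_rot: [0.744, 0.668, 0.0, 0.002]
contact_force: [-0.1, -0.3, 0.1]
opening: 0.0615
finger_force: 0.0
```

Call:
{"api": "carry_out", "payload": {
  "steps": [
    [0.7, [0, 0, 0], [0, 0, 0]],
    [0.7, [0, 0, 0], [0, 0, 0]],
    [0.7, [0, 0, 0], [0, 0, 0]],
    [0.7, [0, 0, -0.01], [0, 0, 0]],
    [0.7, [0, 0, -0.02], [0, 0, 0]],
    [0.7, [0, 0, -0.03], [0, 0, 0]],
    [0.7, [0, 0, -0.03], [0, 0, 0]],
    [0.7, [0, 0, -0.02], [0, 0, 0]],
    [0.7, [0, 0, -0.01], [0, 0, 0]],
    [0.7, [0, 0, 0], [0, 0, 0]]
  ]
}}

```text
t: 59.88
position: [0.5802, -0.3509, 0.1824]
ee_rot: [0.745, 0.667, 0.001, 0.003]
contact_force: [-0.1, -0.4, -1.9]
opening: 0.0492
finger_force: 40.0
```

```bash
python3 -c "
from h import *
plan(.6194,-.1240,.064,1.464)"; python3 look.py cap wrist 0.12
```

```text
t59.88 at [ 0.5802 -0.3509  0.1824] psi 1.462 tilt 0.00 | shift [0.2302 0.0136 0.1179] minrows 5.8 | turn -0.002 rows 0.0
cap wrist 0.77 [266 176 369 288] [ 26   8 252] [ 0.5793 -0.3474  0.0177  0.8466]
(59.9833, array([ 0.5784, -0.3496,  0.1777])) [ 0.002   0.5112 -3.0502]
```

Call:
{"api": "carry_out", "payload": {
  "steps": [
    [0.7, [0.005, 0.001, 0], [0, 0, 0]],
    [0.7, [0.01, 0.001, 0], [0, 0, 0]],
    [0.7, [0.015, 0.001, 0], [0, 0, 0]],
    [0.7, [0.02, 0.001, 0], [0, 0, 0]],
    [0.7, [0.022, 0.001, 0], [0, 0, 0]],
    [0.7, [0.022, 0.001, 0], [0, 0, 0]],
    [0.7, [0.022, 0.001, 0], [0, 0, 0]],
    [0.7, [0.022, 0.001, 0], [0, 0, 0]],
    [0.7, [0.022, 0.001, 0], [0, 0, 0]],
    [0.7, [0.022, 0.001, 0], [0, 0, 0]]
  ]
}}

```text
t: 60.82
position: [0.6083, -0.1673, 0.1778]
ee_rot: [0.744, 0.668, -0.0, -0.001]
contact_force: [0.2, 0.0, -2.5]
opening: 0.0491
finger_force: 40.0
```

Call:
{"api": "carry_out", "payload": {
  "steps": [
    [0.7, [0.02, 0.001, 0], [0, 0, 0]],
    [0.7, [0.015, 0.001, 0], [0, 0, 0]],
    [0.7, [0.008, 0.001, 0], [0, 0, 0]],
    [0.7, [0.004, 0, 0], [0, 0, 0]],
    [0.7, [0, 0, 0], [0, 0, 0]],
    [0.7, [0, 0, 0], [0, 0, 0]],
    [0.7, [0, 0, 0], [0, 0, 0]]
  ]
}}

```text
t: 61.4
position: [0.6167, -0.1246, 0.1788]
ee_rot: [0.745, 0.667, -0.0, 0.0]
contact_force: [0.1, 0.6, -1.9]
opening: 0.0499
finger_force: 40.0
```

```bash
python3 -c "
from h import *
plan(.6194,-.1240,.064,1.464)"; python3 look.py cap wrist 0.12;  python3 look.py cap,timer wrist 0.005
```

```text
t61.40 at [ 0.6167 -0.1246  0.1788] psi 1.461 tilt 0.00 | shift [0.0009 0.0026 0.1148] minrows 0.1 | turn -0.003 rows 0.0
cap wrist 0.67 [268 177 368 285] [ 26  24 226] [ 0.6158 -0.1217  0.0929  0.8198]
(61.5, array([ 0.6167, -0.1246,  0.1788])) [-0.6006  0.4607 -2.0013]
cap wrist 0.64 [288  96 358 160] [ 26  22 227] [ 0.6233 -0.0665 -0.0309  0.9816]
timer wrist 0.71 [290   0 357  90] [ 23  69 155] [ 0.6319 -0.0039 -0.1141  0.9901]
(61.65, array([ 0.6167, -0.1244,  0.1788])) [-0.7837  0.0696 -1.988 ]
```

Call:
{"api": "carry_out", "payload": {
  "steps": [
    [0.7, [-0.0005, 0.0026, 0.01], [0, 0, 0]],
    [0.7, [0, 0, 0.02], [0, 0, 0]],
    [0.7, [0, 0, 0.02], [0, 0, 0]],
    [0.7, [0, 0, 0.02], [0, 0, 0]],
    [0.7, [0, 0, 0.018], [0, 0, 0]],
    [0.7, [0, 0, 0.012], [0, 0, 0]],
    [0.7, [0, 0, 0.006], [0, 0, 0]],
    [0.7, [0, 0, 0], [0, 0, 0]],
    [0.7, [0, 0, 0], [0, 0, 0]]
  ]
}}

```text
t: 62.4
position: [0.6197, -0.1246, 0.0731]
ee_rot: [0.745, 0.668, 0.0, 0.0]
contact_force: [0.1, 0.9, -1.8]
opening: 0.0497
finger_force: 40.0
```

```bash
python3 -c "
from h import *
plan(.6194,-.1245,.064,1.464)"; python3 look.py cap wrist 0.013
```

```text
t62.40 at [ 0.6197 -0.1246  0.0731] psi 1.462 tilt 0.00 | shift [ 0.0001 -0.0003  0.0091] minrows 0.1 | turn -0.002 rows 0.0
cap wrist 0.63 [261  91 374 199] [ 26  28 219] [ 0.6236 -0.0666 -0.0015  0.8979]
cap wrist 0.62 [264 194 367 289] [ 25  28 219] [ 0.6189 -0.1209  0.0589  0.7276]
(62.5, array([ 0.6205, -0.1248,  0.0744])) [-0.0239  0.6712 -1.5204]
```

Call:
{"api": "carry_out", "payload": {
  "steps": [
    [0.7, [0, 0, 0.005], [0, 0, 0]],
    [0.7, [0, 0, 0.003], [0, 0, 0]],
    [0.7, [0, 0, 0.0015], [0, 0, 0]],
    [0.7, [0, 0, 0], [0, 0, 0]],
    [0.5, [0, 0, 0], [0, 0, 0]],
    [0.38, [0, 0, 0], [0, 0, 0]],
    [0.38, [0, 0, 0], [0, 0, 0]],
    [0.38, [0, 0, 0], [0, 0, 0]],
    [0.38, [0, 0, 0], [0, 0, 0]],
    [0.38, [0, 0, 0], [0, 0, 0]]
  ]
}}

```text
t: 63.33
position: [0.6192, -0.1245, 0.0631]
ee_rot: [0.745, 0.668, -0.0, -0.0]
contact_force: [0.5, 0.7, 0.5]
opening: 0.0589
finger_force: 0.0
```

Call:
{"api": "carry_out", "payload": {
  "steps": [
    [0.37, [0, 0, -0.015], [0, 0, 0]],
    [0.37, [0, 0, -0.035], [0, 0, 0]],
    [0.37, [0, 0, -0.035], [0, 0, 0]],
    [0.2, [0, 0, -0.035], [0, 0, 0]],
    [0.2, [0, 0, -0.015], [0, 0, 0]],
    [0.2, [0, 0, 0], [0, 0, 0]]
  ]
}}

```text
t: 63.83
position: [0.6221, -0.1253, 0.2042]
ee_rot: [0.745, 0.668, 0.003, 0.004]
contact_force: [-0.4, 0.0, 0.2]
opening: 0.0734
finger_force: 0.0
```

```bash
python3 look.py timer,cap wrist 0.005; python3 -c "
from h import *
plan(.4046,-.3235,.2,1.41)"
```

```text
timer wrist 0.75 [285   0 345  90] [ 24  62 195] [ 0.632  -0.0054 -0.1084  0.9596]
cap wrist 0.82 [282  94 348 153] [ 26  17 236] [ 0.6231 -0.0667  0.0448  0.9777]
cap wrist 0.69 [284 152 341 215] [ 33   9 249] [ 0.619  -0.123   0.0542  0.9288]
(63.9833, array([ 0.6184, -0.1242,  0.1962])) [ 0.2028  0.0524 -0.8341]
t63.98 at [ 0.6184 -0.1242  0.1962] psi 1.462 tilt 0.00 | shift [-0.2214 -0.1908 -0.0034] minrows 7.3 | turn 0.052 rows 0.4
```

Call:
{"api": "carry_out", "payload": {
  "steps": [
    [0.2, [-0.0277, -0.0239, 0], [0, 0, 0]],
    [0.2, [-0.0277, -0.0239, 0], [0, 0, 0]],
    [0.2, [-0.0277, -0.0239, 0], [0, 0, 0]],
    [0.2, [-0.0277, -0.0239, 0], [0, 0, 0]],
    [0.2, [-0.0277, -0.0239, 0], [0, 0, 0]],
    [0.2, [-0.0277, -0.0239, 0], [0, 0, 0]],
    [0.2, [-0.0277, -0.0239, 0], [0, 0, 0]],
    [0.2, [-0.0277, -0.0239, 0], [0, 0, 0.052]],
    [0.2, [0, 0, 0], [0, 0, 0]],
    [0.2, [0, 0, 0], [0, 0, 0]]
  ]
}}

```text
t: 64.82
position: [0.4031, -0.3241, 0.1955]
ee_rot: [0.763, 0.647, -0.0, -0.002]
contact_force: [0.6, -0.5, 0.2]
opening: 0.0762
finger_force: 0.0
```

```bash
python3 look.py timer wrist; python3 -c "
from h import *
plan(.4046,-.3235,.058,1.41)"
```

```text
timer wrist 0.86 [594 139 640 216] [ 14 248 154] [ 0.7493 -0.3803 -0.0474  0.98  ]
timer wrist 0.58 [298 144 347 226] [ 27  23 232] [ 0.4045 -0.3233 -0.1683  0.9701]
(64.9167, array([ 0.4048, -0.323 ,  0.1963])) [-0.6968  0.2784  0.5225]
t64.92 at [ 0.4048 -0.323   0.1963] psi 1.410 tilt 0.00 | shift [-0.0008  0.0002  0.1383] minrows 0.1 | turn 0.000 rows 0.0
```

Call:
{"api": "carry_out", "payload": {
  "steps": [
    [0.2, [0, 0, 0.02], [0, 0, 0]],
    [0.2, [0, 0, 0.035], [0, 0, 0]],
    [0.2, [0, 0, 0.035], [0, 0, 0]],
    [0.2, [0, 0, 0.025], [0, 0, 0]],
    [0.2, [0, 0, 0.015], [0, 0, 0]],
    [0.2, [0, 0, 0.008], [0, 0, 0]],
    [0.2, [0, 0, 0], [0, 0, 0]],
    [0.7, [0, 0, 0], [0, 0, 0]],
    [0.7, [0, 0, 0], [0, 0, 0]],
    [0.7, [0, 0, 0], [0, 0, 0]]
  ],
  "newtons": 30
}}

```text
t: 65.75
position: [0.4064, -0.3247, 0.0621]
ee_rot: [0.762, 0.648, 0.0, 0.002]
contact_force: [0.2, -0.5, -0.1]
opening: 0.0614
finger_force: 0.0
```

Call:
{"api": "carry_out", "payload": {
  "steps": [
    [0.7, [0, 0, 0], [0, 0, 0]],
    [0.7, [0, 0, 0], [0, 0, 0]],
    [0.7, [0, 0, 0], [0, 0, 0]],
    [0.7, [0, 0, -0.01], [0, 0, 0]],
    [0.7, [0, 0, -0.025], [0, 0, 0]],
    [0.7, [0, 0, -0.03], [0, 0, 0]],
    [0.7, [0, 0, -0.03], [0, 0, 0]],
    [0.7, [0, 0, -0.025], [0, 0, 0]],
    [0.7, [0, 0, -0.01], [0, 0, -0.054]],
    [0.7, [0, 0, 0], [0, 0, 0]]
  ]
}}

```text
t: 66.58
position: [0.4063, -0.3252, 0.1943]
ee_rot: [0.744, 0.669, 0.0, 0.003]
contact_force: [0.5, -0.6, -3.7]
opening: 0.0458
finger_force: 30.0
```

```bash
python3 -c "
from h import *
plan(.6128,-.1855,.064,1.464)"
```

```text
t66.58 at [ 0.4063 -0.3252  0.1943] psi 1.465 tilt 0.00 | shift [0.1613 0.1898 0.1306] minrows 6.2 | turn 0.001 rows 0.0
```

Call:
{"api": "carry_out", "payload": {
  "steps": [
    [0.7, [0.0048, 0.0057, 0], [0, 0, 0]],
    [0.7, [0.0097, 0.0114, 0], [0, 0, 0]],
    [0.7, [0.0145, 0.0171, 0], [0, 0, 0]],
    [0.7, [0.0177, 0.0209, 0], [0, 0, 0]],
    [0.7, [0.0194, 0.0228, 0], [0, 0, 0]],
    [0.7, [0.0194, 0.0228, 0], [0, 0, 0]],
    [0.7, [0.0194, 0.0228, 0], [0, 0, 0]],
    [0.7, [0.0177, 0.0209, 0], [0, 0, 0]],
    [0.7, [0.0161, 0.019, 0], [0, 0, 0]],
    [0.7, [0.0113, 0.0133, 0], [0, 0, 0]]
  ]
}}

```text
t: 67.42
position: [0.5973, -0.1912, 0.1872]
ee_rot: [0.744, 0.668, -0.001, -0.002]
contact_force: [1.2, 0.5, -4.2]
opening: 0.0458
finger_force: 30.0
```

Call:
{"api": "carry_out", "payload": {
  "steps": [
    [0.7, [0.0065, 0.0076, 0], [0, 0, 0]],
    [0.7, [0.0048, 0.0057, 0], [0, 0, 0]],
    [0.7, [0, 0, 0], [0, 0, 0]],
    [0.7, [0, 0, 0], [0, 0, 0]],
    [0.7, [0, 0, 0], [0, 0, 0]]
  ]
}}

```text
t: 67.83
position: [0.6105, -0.1846, 0.1902]
ee_rot: [0.744, 0.668, -0.0, -0.0]
contact_force: [-0.6, 0.4, -3.1]
opening: 0.0457
finger_force: 30.0
```

```bash
python3 look.py timer wrist 0.13;  python3 look.py cap wrist 0.005; python3 -c "
from h import *
plan(.6128,-.1855,.064,1.464)"
```

```text
timer wrist 0.72 [288   2 356  23] [ 22  78 112] [ 0.631  -0.0183 -0.3277  0.7329]
timer wrist 0.59 [275 167 368 319] [ 24  76 196] [ 0.6096 -0.1835 -0.1056  0.7689]
(67.9333, array([ 0.6107, -0.1847,  0.1905])) [ 0.5416 -0.2107 -3.5295]
cap wrist 0.71 [292  89 350 153] [ 26  17 240] [ 0.619  -0.1223  0.0554  0.9601]
cap wrist 0.7 [288   6 358  81] [ 33  11 246] [ 0.6234 -0.0665  0.0493  0.9769]
(68.0333, array([ 0.6109, -0.1845,  0.1906])) [-0.0086 -0.5501 -3.0954]
t68.03 at [ 0.6109 -0.1845  0.1906] psi 1.463 tilt 0.00 | shift [-0.0008  0.002   0.1266] minrows 0.1 | turn -0.001 rows 0.0
```

Call:
{"api": "carry_out", "payload": {
  "steps": [
    [0.7, [-0.0013, 0.0018, 0.01], [0, 0, 0]],
    [0.7, [0, 0, 0.02], [0, 0, 0]],
    [0.7, [0, 0, 0.025], [0, 0, 0]],
    [0.7, [0, 0, 0.025], [0, 0, 0]],
    [0.7, [0, 0, 0.02], [0, 0, 0]],
    [0.7, [0, 0, 0.012], [0, 0, 0]],
    [0.7, [0, 0, 0.005], [0, 0, 0]],
    [0.7, [0, 0, 0], [0, 0, 0]],
    [0.7, [0, 0, 0], [0, 0, 0]]
  ]
}}

```text
t: 68.78
position: [0.6136, -0.1857, 0.0742]
ee_rot: [0.744, 0.668, 0.0, 0.001]
contact_force: [-0.3, -0.8, -2.8]
opening: 0.0458
finger_force: 30.0
```

```bash
python3 -c "
from h import *
plan(.6128,-.1860,.064,1.464);print(readout.state()['contact_force'])"; python3 look.py timer wrist 0.013;  python3 look.py cap wrist 0.005
```

```text
t68.78 at [ 0.6136 -0.1857  0.0742] psi 1.464 tilt 0.00 | shift [-0.0004 -0.0008  0.0102] minrows 0.1 | turn -0.000 rows 0.0
[-0.32651051 -0.83116326 -2.84296883]
timer wrist 0.57 [271 178 368 318] [ 23  77 191] [ 0.6124 -0.185  -0.111   0.6791]
(68.8833, array([ 0.6143, -0.186 ,  0.0754])) [-0.0023  0.7798 -3.6772]
cap wrist 0.84 [261  78 372 190] [ 26  17 237] [ 0.6192 -0.1225  0.0174  0.9846]
cap wrist 0.78 [254   3 378  74] [ 26  17 239] [ 0.6233 -0.0672 -0.023   0.9794]
(68.9833, array([ 0.6141, -0.1858,  0.0752])) [-0.1725 -0.2672 -2.8585]
```

No contact and the part is in free air, so I lower it the last centimetre and release.

Call:
{"api": "carry_out", "payload": {
  "steps": [
    [0.7, [0, 0, 0.005], [0, 0, 0]],
    [0.7, [0, 0, 0.003], [0, 0, 0]],
    [0.7, [0, 0, 0.002], [0, 0, 0]],
    [0.7, [0, 0, 0], [0, 0, 0]],
    [0.5, [0, 0, 0], [0, 0, 0]],
    [0.38, [0, 0, 0], [0, 0, 0]],
    [0.38, [0, 0, 0], [0, 0, 0]],
    [0.38, [0, 0, 0], [0, 0, 0]],
    [0.38, [0, 0, 0], [0, 0, 0]],
    [0.38, [0, 0, 0], [0, 0, 0]]
  ]
}}

```text
t: 69.82
position: [0.6129, -0.1854, 0.0631]
ee_rot: [0.744, 0.668, -0.0, -0.0]
contact_force: [0.1, -0.5, -0.2]
opening: 0.059
finger_force: 0.0
```

Call:
{"api": "carry_out", "payload": {
  "steps": [
    [0.37, [0, 0, -0.015], [0, 0, 0]],
    [0.37, [0, 0, -0.035], [0, 0, 0]],
    [0.37, [0, 0, -0.035], [0, 0, 0]],
    [0.2, [0, 0, -0.035], [0, 0, 0]],
    [0.2, [0, 0, -0.035], [0, 0, 0]],
    [0.2, [0, 0, -0.03], [0, 0, 0]],
    [0.2, [0, 0, 0], [0, 0, 0]]
  ]
}}

```text
t: 70.4
position: [0.6164, -0.1867, 0.2592]
ee_rot: [0.744, 0.668, 0.003, 0.007]
contact_force: [0.4, -0.6, 1.5]
opening: 0.0753
finger_force: 0.0
```

Call:
{"api": "carry_out", "payload": {
  "steps": [
    [0.2, [-0.01, -0.02, -0.02], [0, 0, 0]],
    [0.2, [-0.01, -0.02, -0.02], [0, 0, 0]],
    [0.2, [-0.01, -0.02, 0], [0, 0, 0]],
    [0.2, [0, 0, 0], [0, 0, 0]],
    [0.2, [0, 0, 0], [0, 0, 0]]
  ]
}}

```text
t: 70.82
position: [0.5497, -0.2091, 0.2894]
ee_rot: [0.744, 0.668, 0.0, 0.001]
contact_force: [0.3, 0.3, -0.3]
opening: 0.0759
finger_force: 0.0
```

```bash
python3 look.py timer,cap,U wrist 0.005; python3 look.py D wrist 0.008; python3 look.py timer,cap,D,U side 0.005; python3 look.py panel,meter side,scene
```

```text
timer wrist 0.76 [346 110 392 171] [ 24  47 185] [ 0.6123 -0.1846 -0.1092  0.9519]
cap wrist 0.75 [343  61 397 109] [ 27  12 248] [ 0.6192 -0.1231  0.051   0.9636]
cap wrist 0.58 [343   1 405  62] [ 27  11 249] [ 0.6233 -0.0669  0.0765  0.9725]
U wrist 0.96 [249   1 345  15] [ 23  12 157] [ 0.5431  0.0121 -0.1113  0.9602]
U wrist 0.65 [248 116 338 141] [ 21  19 162] [ 0.523  -0.1654 -0.1723  0.6905]
(71.0167, array([ 0.5504, -0.2084,  0.2875])) [ 0.1945 -0.3587  0.4385]
D wrist 0.96 [243  73 344 117] [ 22  11 241] [ 0.5253 -0.1217 -0.1045  0.968 ]
D wrist 0.58 [243   4 343  56] [ 23   9 244] [ 0.5344 -0.0465 -0.1113  0.978 ]
(71.1167, array([ 0.5505, -0.2084,  0.2875])) [-0.8149 -0.9719 -0.7336]
timer side 0.94 [276 165 303 188] [ 19  70 182] [ 0.6359 -0.0163 -1.2938  0.8148]
timer side 0.86 [288 107 304 133] [ 10 177 197] [ 0.7417 -0.3738  0.0426  0.8898]
timer side 0.8 [316  99 336 127] [ 10 178 180] [ 0.6518 -0.4544 -0.349   0.947 ]
timer side 0.73 [300 138 324 165] [ 19  72 169] [ 0.6055 -0.1979  0.3599  0.6409]
cap side 0.8 [300 148 312 170] [ 20  27 208] [ 0.6168 -0.1324  0.0439  0.6558]
D side 0.85 [311 160 346 183] [ 17  15 235] [ 0.5272 -0.1328 -0.1752  0.7929]
D side 0.56 [303 173 343 198] [ 17  16 229] [ 0.5359 -0.0509 -0.1303  0.916 ]
U side 0.63 [181 328 241 388] [173 103 235] [0.5813 0.5763 1.2409 0.9527]
(71.3667, array([ 0.5503, -0.2087,  0.2881])) [ 0.5427 -0.8307  0.1764]
panel side 0.76 [217 115 286 205] [ 14  15 192] [ 0.7848 -0.0915 -0.0582  0.9362]
meter side 0.92 [197 217 248 257] [ 26 164 236] [ 0.7369  0.2465 -0.1797  0.8934]
panel scene 0.64 [218 242 349 288] [ 23  19 193] [ 0.7829 -0.0951  3.0758  0.97  ]
meter scene 0.66 [372 230 395 265] [ 28 255 231] [ 0.7332  0.25   -0.181   0.8941]
(71.6667, array([ 0.5501, -0.2088,  0.2884])) [-0.3141  0.323   0.4898]
```

Call:
{"api": "carry_out", "payload": {
  "steps": [
    [0.2, [0.03, -0.01, 0], [0, 0, 0]],
    [0.2, [0.03, -0.01, 0], [0, 0, 0]],
    [0.2, [0.03, 0, 0], [0, 0, 0]],
    [0.2, [0, 0, 0], [0, 0, 0]],
    [0.2, [0, 0, 0], [0, 0, 0]]
  ]
}}

```text
t: 72.08
position: [0.5399, -0.1163, 0.2887]
ee_rot: [0.743, 0.669, 0.0, 0.0]
contact_force: [0.2, -0.8, -0.2]
opening: 0.0763
finger_force: 0.0
```

```bash
python3 look.py U wrist 0.005; python3 look.py U wrist 0.005; python3 look.py D wrist 0.008
```

```text
U wrist 0.89 [262  54 359  85] [ 21  17 154] [ 0.5411 -0.0091 -0.1072  0.7495]
U wrist 0.66 [270 186 352 210] [ 21  19 165] [ 0.5227 -0.1636 -0.1154  0.6076]
(72.1833, array([ 0.5399, -0.1177,  0.2884])) [ 0.0004 -0.4226 -0.0392]
U wrist 0.76 [264  53 359  94] [ 21  17 154] [ 0.5411 -0.0092 -0.1032  0.7508]
U wrist 0.59 [266 183 354 209] [ 21  19 164] [ 0.5217 -0.1727  0.0505  0.6139]
U wrist 0.47 [263 143 358 188] [ 22  13 235] [ 0.5251 -0.1226 -0.1088  0.9305]
(72.2833, array([ 0.5398, -0.1181,  0.2883])) [-0.285  -0.1809 -0.8512]
D wrist 0.85 [264  82 359 128] [ 22  12 236] [ 0.5341 -0.0464 -0.1137  0.9764]
D wrist 0.65 [262 145 356 188] [ 22  13 235] [ 0.525  -0.1226 -0.1115  0.9781]
(72.3833, array([ 0.5398, -0.1181,  0.2882])) [-0.0975  0.3815  0.3991]
```

All parts are where they should be, and the rails haven't moved since nesting. I hand in the job.

```bash
python3 -c "
from bench import workorder
print(workorder.close_job())"
```

```text
the job is handed in; nothing more can be done
None
```

The job is handed in at about 72 s of the 210 s allowed. The three open-up rails lie on the tray floor with both open-down rails nested over them, and the two capacitors and two cream timers stand upright in the strip. One capacitor swung in the grip on the way, so I set it down on the bench and placed it again. The panel and multimeter measured unmoved; I didn't re-measure the wrench, but the arm never went to it.

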